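Ready the board tester: prop the lid, plug in the probes, zero the counter

ROBOT

A 6-joint arm with a two-finger parallel gripper is mounted at the origin on the work surface. World frame = base frame: x ahead of the robot, y to its left, z up, the work surface at z = 0. Lengths are in mm, angles in rad, forces in N, time in s.
With the tool pointing down it reaches from about 350 to 925 mm from the base axis. Payload 6.4 kg.
Tool frame: the origin (TCP) lies between the finger pads; the fingertips stand ahead of it and the grasp point (between the pads) lies 3 mm ahead of it (r.tcp_to_tips is the z of the fingertips in the tool frame, in mm); z points along the fingers, y is the line along which they close (so a half turn about z gives the same grasp; the last joint's range is limited). The gripper opens to 94 mm and grips with 3 to 60 N. Pads are 16 mm wide; open, the fingers measure 119 mm over their backs; the gripper's body (75 mm by 177 mm) begins 78 mm behind the grasp point.
Start: joints at [0.996, 0.245, 1.558, -0, 1.339, -0.174], TCP at [253.599, 598.499, 227.455] pointing down, gripper open.
Joint ranges: [-3.13, 3.13], [-1.02, 2.26], [0.13, 2.54], [-0.95, 4.09], [0.21, 2.88], [-2.74, 2.74]. Speed limits (rad/s): [2.57, 2.57, 3.14, 3.14, 3.14, 3.14].

INTERFACE

Orientations are given as a unit quaternion [w, x, y, z].
In Python, from plant import r gives the robot as it stands.
- The arm moves only by the tool send_rows, never from a script. Its argument "moves" is text: rows parted by semicolons, each of 7 numbers parted by spaces: the finger opening in cm, from 0 to 9.4, then the shift along the tool's x, y, z in cm, then the turn, a rotation vector about the tool's x, y, z in degrees. In form: grip dx dy dz rx ry rz; .... A call has 1 to 20 rows; each row shifts and turns the commanded pose from where the row before left it, along the tool's axes as they then stand; what a row does not reach is not made up. A row lasts 1/12 s, in which the tool goes at most 41.7 mm and 7.16 degrees, less where a joint would pass 70% of its speed; a pose out of reach is approached as far as the arm can. A call with a gripper value outside its range is refused whole. The fingers move at their own pace and stop on an object; the grip force is fixed at half the most. Time passes only in rows, so rows that do not move let the fingers close. It gives the time, the measured TCP pose, the force, the opening and the grip force at its end, in the units of the state.
- r.observe(): the state, without advancing time (a new reading comes with each control period).
- r.read_camera(name): name is "scene" or "top" or "wrist"; returns (picture, depth): 384x512x3 uint8, red, green, blue; 384x512 float32, mm along the optical axis (not along the pixel's ray), 0 where there is no reading.
- r.camera_params(name): a dict with "K" (3x3 intrinsics, pixels), "origin" and "orientation" of the camera in the world; the wrist camera has in their place "mount" (4x4, takes a point from camera to tool coordinates, whose origin is the TCP and whose axes are the flange's). Camera axes: x right, y down, z forward; pixel columns grow to the right and rows downward; lengths in mm; the calibration is good to about 2 mm. A picture is of the moment at which its call begins: read the wrist's pose just before it. camera_params takes no time and is no camera call.
- r.job_done(): hands the job in; it is judged then, once.
The state is a dict: "clock": time; "joints": joint angles; "joint_velocities": joint speeds; "tau": joint torques, N m; "eef_pos": TCP position; "tool_rot": TCP orientation; "force": force on the tool from outside, world axes, zero at the start; "wrist_torque": the same for the moment, N m; "grip_width": finger opening in mm; "grip_force": force on a finger pad.
Only numpy, scipy, OpenCV 4.12 (cv2) and the standard library are available. Lean on these libraries where they do the work, as an engineer would, in place of code of your own. Each camera call takes 0.05 s, during which the arm holds its last target. There are 200 camera calls.

TASK

Get the board tester ready for the next class. Raise its lid and swing the prop rod up so that the rod's tip sits in the socket on the lid's edge and carries the lid; then stand every test probe fully home in a terminal post, one to a post, and only after that turn the counter's knob back to its zero stop. Do not let the lid drop, and leave the solder reel, the plate and the screwdriver where they are.

Things in the scene. Friction and masses are not known exactly. Their poses are not given: they have to be found in the camera images.
- tester: Fixed grey open-topped case, 170 (x) x 280 (y) x 85 mm high, walls 5 mm, lying in front of the robot; origin at the centre of its underside. Its -x side is the front (towards the robot), its +y side carries the prop rod. The lid is hinged along the top of its far (+x) side. It stands turned by up to about 7 degrees.
- lid (a joint): Angle of the lid, rad: 0 shut, grows as its front edge rises, 1.75 at its end stop, a little past upright. The light lid (0.35 kg, nearly free hinge) falls shut by itself from below about 1.5 and stays open by itself once clearly past upright (from about 1.6). Resting on the rod it stands at about 1.31. It must never fall or be driven shut faster than 3 rad/s.
- lid_hinge (a point): Middle of the lid's hinge line, on the top edge of the case's far side, 85 mm above the table; its axes are the case's. The lid turns about the case's y axis through this point.
- lid_handle (a point): Centre of the lid's handle: a round bar 12 mm thick, 130 mm long, along the case's y, held in the lid's plane 45 mm beyond its front edge by two arms at its ends (open between); 215 mm from the hinge line and, with the lid shut, 4 mm above it. The axes turn with the lid.
- lid_hole (a point): The holding socket: a steel bracket on the lid's +y edge, whose underside has a pocket between two flared flanks (mouth about 40 mm along the lid, narrowing to 14 mm, 14 mm deep, 32 mm wide along y). The point is where the centre of the rod's round tip lies when seated: 120 mm from the hinge line, 5 mm under the lid's underside (the hinge line lies at the level of that underside). The axes turn with the lid.
- prop (a joint): Angle of the prop rod above level, rad: 0 lies along the case's +y side pointing away from the robot (+x), grows as its tip rises; end stop 1.5. The pivot is stiff enough that the rod stays where it is left, and yields to less than 2 N at its cross-bar. With its tip in the socket it stands at about 0.88. Raise the lid first: shut, the lid's bracket lies over the rod.
- prop_pivot (a point): Pivot of the rod, 14 mm outside the case's +y wall, 55 mm above the table and 155 mm nearer the front than the hinge line. The rod turns about the case's y axis through it.
- prop_grip (a point): Centre of the rod's grip: a black round cross-bar 10 mm thick that sticks out from the rod along the case's +y, 58 mm long, 100 mm from the pivot; the point is 40 mm out from the rod. Its axes turn with the rod: x along the rod, y along the cross-bar.
- prop_tip (a point): Centre of the rod's round tip (steel rod 10 mm thick, end radius 5 mm), 187 mm from the pivot.
- reset_knob_grip (a point): Centre of the grip of the counter's knob, on its vertical axis, 97 mm above the table. The grip is an upright bar 46 mm long, 14 mm thick and 32 mm tall, reaching 7 mm above this point; x runs along the bar and the white pointer is at its -x end.
- reset_knob (a joint): Angle of the counter's knob, rad: 0 at the zero stop (pointer at the long mark, on the counter's front, towards the robot), grows clockwise seen from above. So it goes back anticlockwise, seen from above. Light friction; it may start more than one hand's turn away (up to 2.5).
- counter: Fixed white instrument box 130 x 140 x 60 mm high on the robot's left with the knob in the middle of its top; origin at the centre of its underside.
- spool: Bystander: solder reel, 54 mm across, 50 mm tall; origin under its centre.
- plate: Bystander: round paper plate 170 mm across; origin under its centre.
- screwdriver: Bystander: black screwdriver 180 mm long lying on the table; origin under its middle.
- probe_a_grip (a point): A test probe, 85 mm tall, standing on its legs: a round black handle 22 mm thick and 50 mm tall on a steel disc 62 mm across and 5 mm thick (underside 30 mm above the feet), under it a thin brass pin 8 mm thick in the middle of six guard legs. The point is on the axis in the middle of the handle, 60 mm above the feet; pin tip 3 mm above the feet. Weighs about 0.12 kg. May be absent.
- probe_b_grip (a point): A test probe, 85 mm tall, standing on its legs: a round black handle 22 mm thick and 50 mm tall on a steel disc 62 mm across and 5 mm thick (underside 30 mm above the feet), under it a thin brass pin 8 mm thick in the middle of six guard legs. The point is on the axis in the middle of the handle, 60 mm above the feet; pin tip 3 mm above the feet. Weighs about 0.12 kg. May be absent.
- probe_c_grip (a point): A test probe, 85 mm tall, standing on its legs: a round black handle 22 mm thick and 50 mm tall on a steel disc 62 mm across and 5 mm thick (underside 30 mm above the feet), under it a thin brass pin 8 mm thick in the middle of six guard legs. The point is on the axis in the middle of the handle, 60 mm above the feet; pin tip 3 mm above the feet. Weighs about 0.12 kg. May be absent.
- hole1 (a point): Mouth of the opening in a terminal post inside the case, nearest the case's -y end; any probe fits any post. The post is a black square pillar 22 mm wide whose top is 54 mm above the table, 70 mm from the next, its centre 43 mm from the front wall's outer face; the hole is 10 mm wide with a chamfer, 36 mm deep. A probe is home when its disc rests on the post's top (legs around the post, handle point 30 mm above this one).
- hole2 (a point): Mouth of the opening in a terminal post inside the case, the middle one; any probe fits any post. The post is a black square pillar 22 mm wide whose top is 54 mm above the table, 70 mm from the next, its centre 43 mm from the front wall's outer face; the hole is 10 mm wide with a chamfer, 36 mm deep. A probe is home when its disc rests on the post's top (legs around the post, handle point 30 mm above this one).
- hole3 (a point): Mouth of the opening in a terminal post inside the case, nearest the middle of the case; any probe fits any post. The post is a black square pillar 22 mm wide whose top is 54 mm above the table, 70 mm from the next, its centre 43 mm from the front wall's outer face; the hole is 10 mm wide with a chamfer, 36 mm deep. A probe is home when its disc rests on the post's top (legs around the post, handle point 30 mm above this one).
Mind the look-alikes: they are no part of the job. Leave any green, orange or turquoise look-alike of the part that bears probe_a_grip alone.

How it is judged:
By the outcome, as a careful person would: the job done as asked, in the order asked, and still so for the second after the job is handed in, with the robot touching nothing.
Of probe_a, probe_b, probe_c only 2 to 3 are there at a start; the rules pass over those that are not, and their reading is None.
At some moment in a run one of probe_a, probe_b, probe_c may be knocked a few centimetres aside while the robot is not near it.
It also fails if it takes over 210 s, if anything falls off the work surface, if the arm or the gripper's body presses on something with over 40 N, if the wrist force passes 120 N, or if a joint passes its speed limit or range.

## Working session

There is one attempt and no reset: what is moved stays moved. The work goes in short steps, Python scripts to look and compute and a tool call to move; the robot and the scene stay as the last step left them, time stands still between calls to the robot, and variables do not carry over. Pictures are saved under pics/ and viewed, at most 14 in all, crops included, and the job is handed in when it is done.

Besides the shell and the picture viewer there is one more tool, called after "Emit:" by a JSON object that holds its "op" and its "data". send_rows: Moves the arm, as the interface text tells. Its arguments: {"type":"object","properties":{"moves":{"type":"string"}},"required":["moves"]}

```bash
ls; mkdir -p pics
cat > h.py <<'E'
import numpy as np, cv2
from scipy.spatial.transform import Rotation as R
from plant import r
def rot(q): return R.from_quat([q[1],q[2],q[3],q[0]]).as_matrix()
def cam(n):
    s=r.observe(); p=r.camera_params(n); im,d=r.read_camera(n)
    K=np.array(p['K'])
    if 'mount' in p:
        T=np.eye(4);T[:3,:3]=rot(s['tool_rot']);T[:3,3]=s['eef_pos'];T=T@np.array(p['mount'])
    else:
        T=np.eye(4);T[:3,:3]=rot(p['orientation']);T[:3,3]=p['origin']
    return im,d,K,T
def cloud(d,K,T):
    v,u=np.mgrid[:d.shape[0],:d.shape[1]]
    P=np.stack([(u-K[0,2])/K[0,0]*d,(v-K[1,2])/K[1,1]*d,d],-1)
    W=P@T[:3,:3].T+T[:3,3]; W[d<=0]=np.nan
    return W
def save(n,im,scale=1,crop=None):
    if crop: u0,v0,u1,v1=crop; im=im[v0:v1,u0:u1]
    cv2.imwrite('pics/'+n,cv2.resize(im[:,:,::-1],None,fx=scale,fy=scale,interpolation=cv2.INTER_CUBIC))
def st():
    s=r.observe(); print(round(s['clock'],2),np.round(s['eef_pos'],1),np.round(rot(s['tool_rot']),3).tolist(),np.round(s['joints'],2),np.round(s['force'],1),s['grip_width'],s['grip_force'])
E
python3 - <<'E'
from h import *
st(); print(r.tcp_to_tips)
for n in('top','scene'):
    im,d,K,T=cam(n); save(n+'0.png',im,1.5); np.savez(n+'0.npz',im=im,d=d,K=K,T=T); print(n,T.round(2).tolist(),K.tolist())
print(r.camera_params('wrist'))
E
```

```text
pics
0.0 [253.3 598.  226.4] [[-0.921, 0.39, -0.001], [0.39, 0.921, -0.002], [0.0, -0.002, -1.0]] [ 1.    0.25  1.56 -0.    1.34 -0.17] [-0.2  0.3  1.4] 94.12167285553993 0.0
22.0
top [[0.03, -1.0, 0.08, 411.86], [-1.0, -0.03, 0.02, 0.23], [-0.02, -0.08, -1.0, 1114.28], [0.0, 0.0, 0.0, 1.0]] [[382.349110068873, 0.0, 255.86832956899661], [0.0, 382.349110068873, 192.31744295693903], [0.0, 0.0, 1.0]]
scene [[-0.79, 0.41, -0.45, 1127.38], [0.61, 0.55, -0.57, 819.9], [0.01, -0.73, -0.68, 1075.18], [0.0, 0.0, 0.0, 1.0]] [[414.9322115587423, 0.0, 262.5199594586233], [0.0, 414.9322115587423, 190.21137673092548], [0.0, 0.0, 1.0]]
{'K': array([[334.51152502,   0.        , 262.38318966],
       [  0.        , 334.51152502, 188.98277033],
       [  0.        ,   0.        ,   1.        ]]), 'mount': array([[-1.50472719e-05, -9.65510426e-01, -2.60364394e-01,
         7.59821841e+01],
       [ 9.99999916e-01, -1.21217986e-04,  3.91720069e-04,
        -2.33266415e-01],
       [-4.09770658e-04, -2.60364366e-01,  9.65510346e-01,
        -1.57056363e+02],
       [ 0.00000000e+00,  0.00000000e+00,  0.00000000e+00,
         1.00000000e+00]])}
```

View pics/top0.png

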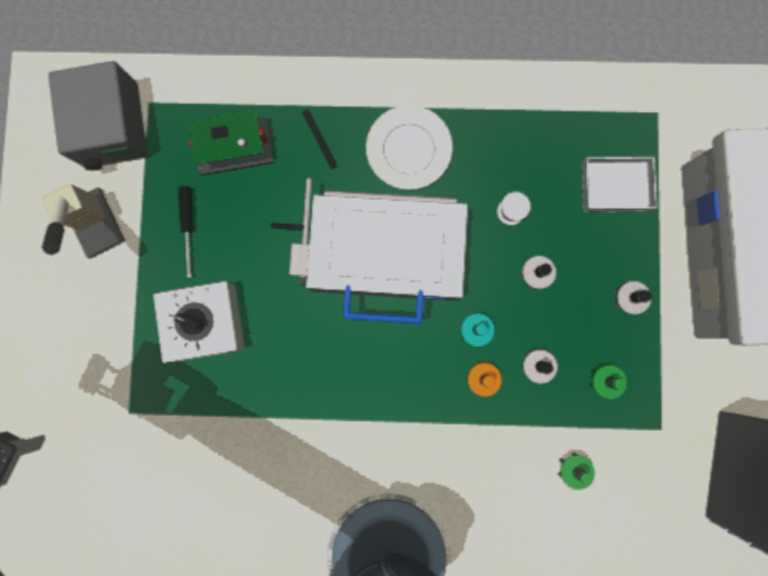

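View pics/scene0.png

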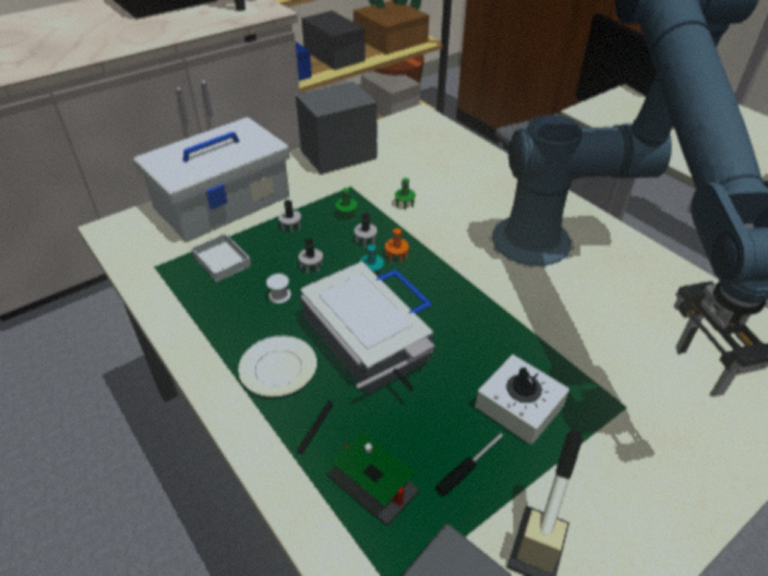

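The top view (1.5x) shows the lid at (387,245), blue handle bar at (384,318), and rod cross-bar at (288,226). The knob is at (193,321), with its white pointer on the left. There are three grey-disc, black-handled probes at (541,271), (635,297) and (541,366). The turquoise (478,329), orange (485,379) and green (610,381), (578,471) ones are look-alikes.

Run:
```python
from h import *
z=np.load('top0.npz');im,d,K,T=[z[k] for k in('im','d','K','T')]
W=cloud(d,K,T); I=im.astype(int)
def comp(m,n,mn=8):
    c,l,s,_=cv2.connectedComponentsWithStats(m.astype(np.uint8))
    for i in range(1,c):
        if s[i,4]>=mn:
            P=W[l==i];print(n,s[i],np.nanmedian(P,0).round(1),np.nanmin(P,0).round(0),np.nanmax(P,0).round(0))
v,u=np.mgrid[:384,:512]
blue=(I[:,:,2]>I[:,:,0]+60)&(I[:,:,2]>I[:,:,1]+40)&(u>200)&(u<310)&(v>180)&(v<225)
comp(blue,'blue')
P=W[blue&(v>205)]; print('bar med',np.nanmedian(P,0), 'fit slope', np.polyfit(P[:,1],P[:,0],1))
# lid top z~ 85+; rectangle
lid=(W[:,:,2]>80)&(W[:,:,2]<115)&(u>190)&(u<320)&(v>120)&(v<203)&(I.min(2)>150)
comp(lid,'lid',200)
Q=W[lid];rc=cv2.minAreaRect(Q[:,:2].astype(np.float32));print(rc,cv2.boxPoints(rc))
# discs
g=(W[:,:,2]>20)&(W[:,:,2]<45)&(u>310)&(u<450)&(v>160)&(v<270)
comp(g,'disc',100)
h=(W[:,:,2]>62)&(W[:,:,2]<100)&(u>310)&(u<450)&(v>160)&(v<270)
comp(h,'handle')
k=(W[:,:,2]>72)&(W[:,:,2]<115)&(u>90)&(u<170)&(v>185)&(v<245)
comp(k,'knob')
b=(W[:,:,2]>52)&(W[:,:,2]<68)&(u>90)&(u<170)&(v>180)&(v<250)
comp(b,'counter',300);rc=cv2.minAreaRect(W[b][:,:2].astype(np.float32));print(rc)
save('c1.png',im,5,(95,180,175,245)); save('c2.png',im,5,(180,115,320,220))
```

```text
blue [229 191  62  25 355] [449.3  20.   94.1] [438. -72.  -2.] [499.  93. 100.]
 ** On entry to DLASCL parameter number  4 had an illegal value
 ** On entry to DLASCL parameter number  4 had an illegal value
 ** On entry to DLASCL parameter number  4 had an illegal value
 ** On entry to DLASCL parameter number  4 had an illegal value
 ** On entry to DLASCL parameter number  5 had an illegal value
 ** On entry to DLASCL parameter number  4 had an illegal valueTraceback (most recent call last):
  File "<stdin>", line 12, in <module>
    c, resids, rank, s = lstsq(lhs, rhs, rcond)
                         ~~~~~^^^^^^^^^^^^^^^^^
    x, resids, rank, s = _umath_linalg.lstsq(a, b, rcond,
                         ~~~~~~~~~~~~~~~~~~~^^^^^^^^^^^^^
                                             signature=signature)
                                             ^^^^^^^^^^^^^^^^^^^^
    raise LinAlgError("SVD did not converge in Linear Least Squares")
numpy.linalg.LinAlgError: SVD did not converge in Linear Least Squares
```

Run:
```python
from h import *
z=np.load('top0.npz');im,d,K,T=[z[k] for k in('im','d','K','T')]
W=cloud(d,K,T); I=im.astype(int)
def comp(m,n,mn=8):
    c,l,s,_=cv2.connectedComponentsWithStats(m.astype(np.uint8))
    for i in range(1,c):
        if s[i,4]>=mn:
            P=W[l==i];print(n,s[i],np.nanmedian(P,0).round(1),np.nanmin(P,0).round(0),np.nanmax(P,0).round(0))
v,u=np.mgrid[:384,:512]
blue=(I[:,:,2]>I[:,:,0]+60)&(I[:,:,2]>I[:,:,1]+40)&(u>200)&(u<310)&(v>180)&(v<225)
P=W[blue&(v>205)&(W[:,:,2]>70)]; print('bar med',np.nanmedian(P,0), P.min(0),P.max(0),'fit slope', np.polyfit(P[:,1],P[:,0],1))
lid=(W[:,:,2]>80)&(W[:,:,2]<115)&(u>190)&(u<320)&(v>120)&(v<203)&(I.min(2)>150)
comp(lid,'lid',200)
Q=W[lid];rc=cv2.minAreaRect(Q[:,:2].astype(np.float32));print(rc,cv2.boxPoints(rc))
g=(W[:,:,2]>20)&(W[:,:,2]<45)&(u>310)&(u<450)&(v>160)&(v<270)
comp(g,'disc',100)
h=(W[:,:,2]>62)&(W[:,:,2]<100)&(u>310)&(u<450)&(v>160)&(v<270)
comp(h,'handle')
k=(W[:,:,2]>72)&(W[:,:,2]<115)&(u>90)&(u<170)&(v>185)&(v<245)
comp(k,'knob')
b=(W[:,:,2]>52)&(W[:,:,2]<68)&(u>90)&(u<170)&(v>180)&(v<250)
comp(b,'counter',300);rc=cv2.minAreaRect(W[b][:,:2].astype(np.float32));print(rc)
save('c1.png',im,5,(95,180,175,245)); save('c2.png',im,5,(180,115,320,220))
```

```text
bar med [446.37517382  19.99607279  94.35488913] [438.14689354 -46.60365817  87.55269556] [462.54604831  92.89088109  99.89420496] fit slope [9.87113363e-03 4.47019038e+02]
lid [ 193  128  118   70 6809] [574.7  23.6  94. ] [ 487. -121.   86.] [673. 193. 102.]
((580.6829833984375, 35.69170379638672), (311.04541015625, 177.95556640625), 87.8169937133789) [[ 485.8457  -116.32884]
 [ 663.6721  -123.10742]
 [ 675.52026  187.71225]
 [ 497.69385  194.49083]]
disc [348 171  22  22 297] [ 537.  -262.1   34.9] [ 511. -297.   29.] [ 571. -236.   44.]
disc [410 188  24  22 300] [ 494.9 -437.2   34.9] [ 467. -474.   22.] [ 527. -412.   45.]
disc [311 209  18  22 269] [ 429.5 -153.9   34.7] [ 401. -182.   29.] [ 460. -134.   39.]
disc [349 233  22  23 306] [ 366.6 -264.9   34.8] [ 335. -300.   30.] [ 396. -240.   44.]
disc [312 242  22  22 314] [ 339.8 -163.1   34.8] [ 309. -197.   30.] [ 368. -138.   45.]
disc [394 244  23  22 306] [ 343.3 -390.6   34.5] [ 311. -427.   21.] [ 369. -368.   44.]
handle [358 176  10   8  68] [ 539.9 -263.7   83.7] [ 531. -277.   63.] [ 550. -256.   89.]
handle [423 193  11   9  79] [ 497.5 -439.6   83.2] [ 487. -453.   63.] [ 509. -432.   90.]
handle [316 216   9   8  59] [ 430.6 -151.7   84.6] [ 420. -163.   73.] [ 439. -142.   90.]
handle [359 241  10   9  71] [ 365.2 -267.4   83.4] [ 354. -280.   62.] [ 376. -258.   89.]
handle [321 250   9   9  64] [ 338.4 -166.1   84.1] [ 328. -177.   64.] [ 349. -156.   88.]
handle [406 252  11   8  77] [ 340.3 -393.6   83.3] [ 331. -407.   63.] [ 351. -385.   91.]
knob [115 206  22  17 235] [430.8 371.   78.2] [408. 349.  72.] [452. 396. 108.]
counter [ 102  188   56   54 2062] [428.5 366.6  60.1] [355. 293.  52.] [505. 451.  68.]
((430.2093200683594, 372.58319091796875), (130.14108276367188, 140.93858337402344), 11.093605041503906)
```

View pics/c1.png

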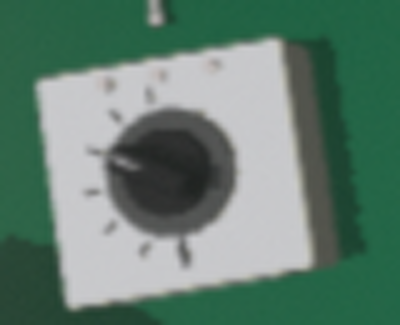

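View pics/c2.png

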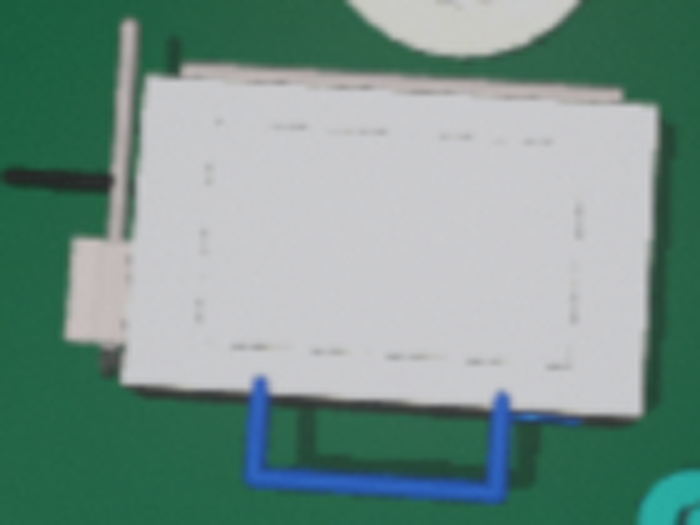

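The knob crop shows the pointer at (123,162), left and slightly up, and the long mark at the bottom (185,250). The knob is therefore about 1.98 rad clockwise of zero. In the lid crop the edges run (145,76)-(658,105) and (122,384)-(643,416), the handle bar runs (250,480)-(505,493), and the cross-bar sits at (5..110,180).

Run:
```python
from h import *
z=np.load('top0.npz');im,d,K,T=[z[k] for k in('im','d','K','T')]
def ray(p,zz):
    u,v=180+p[0]/5-.4,115+p[1]/5-.4
    dr=T[:3,:3]@np.array([(u-K[0,2])/K[0,0],(v-K[1,2])/K[1,1],1]); return (T[:3,3]+dr*(zz-T[2,3])/dr[2])
for n,p,zz in[('hL',(250,480),94),('hR',(505,493),94),('FL',(145,76),93),('FR',(658,105),93),('NL',(122,384),93),('NR',(643,416),93),('crossL',(5,178),59),('crossR',(110,182),59),('tip',(128,20),60),('rodlow',(116,240),60),('hingeL',(180,68),88),('hingeR',(622,95),88)]:
    print(n,ray(p,zz).round(1))
W=cloud(d,K,T); print('lid z',np.nanmedian(W[130:190,215:295,2]))
```

```text
hL [446.4  90.5  94. ]
hR [443.2 -45.7  94. ]
FL [664.9 155.3  93. ]
FR [ 655.3 -123.7   93. ]
NL [496.2 161.2  93. ]
NR [ 486.3 -118.4   93. ]
crossL [613.2 237.   59. ]
crossR [612.4 177.8  59. ]
tip [704.9 171.1  60. ]
rodlow [579.5 173.   60. ]
hingeL [671. 137.  88.]
hingeR [ 661.6 -104.7   88. ]
lid z 94.55153493035812
```

```bash
cat >> h.py <<'E'
from scipy.spatial.transform import Slerp
YAW=-0.034; H=np.array([660,15.3,85.]); CX=np.array([np.cos(YAW),np.sin(YAW),0]); CY=np.array([-np.sin(YAW),np.cos(YAW),0]); Z=np.array([0,0,1.])
def Rd(deg,tilt=0,ax=None):
    a=np.radians(deg); y=np.array([np.cos(a),np.sin(a),0]); z=-Z; M=np.stack([np.cross(y,z),y,z],1)
    if tilt: M=R.from_rotvec(np.radians(tilt)*ax).as_matrix()@M
    return M
def plan(poses,grip,start=None,dec=2):
    """poses: list of (grasp point pos, R, nrows); prints rows"""
    s=r.observe(); p,M=(np.array(s['eef_pos']),rot(s['tool_rot'])) if start is None else start
    out=[]
    for q,N,n in poses:
        q=np.array(q)-3*N[:,2]; rv=R.from_matrix(M.T@N).as_rotvec(); p0,M0=p.copy(),M.copy()
        for i in range(1,n+1):
            P=p0+(q-p0)*i/n; dR=R.from_rotvec(rv/n)
            t=np.round((M.T@(P-p))/10,dec); w=np.round(np.degrees(rv/n),dec)
            out.append(f'{grip} '+' '.join(f'{x+0:g}' for x in [*t,*w]))
            p=p+M@(t*10); M=M@R.from_rotvec(np.radians(w)).as_matrix()
    print(len(out)); print('; '.join(out)); return p,M
E
python3 - <<'E'
from h import *
h=H-215*CX+4*Z; print(h)
plan([([*h[:2],190],Rd(np.degrees(YAW)),20)],4)
E
```

```text
[445.12425803  22.60859169  89.        ]
20
4 -2.01 -2.27 0.17 0 0 3.45; 4 -2.13 -2.16 0.17 0 0 3.45; 4 -2.27 -2.01 0.17 0 0 3.45; 4 -2.38 -1.88 0.17 0 0 3.45; 4 -2.49 -1.73 0.17 0 0 3.45; 4 -2.59 -1.58 0.17 0 0 3.45; 4 -2.68 -1.42 0.17 0 0 3.45; 4 -2.76 -1.25 0.18 0 0 3.45; 4 -2.83 -1.09 0.17 0 0 3.45; 4 -2.89 -0.91 0.17 0 0 3.45; 4 -2.95 -0.74 0.17 0 0 3.45; 4 -2.98 -0.56 0.17 0 0 3.45; 4 -3.01 -0.38 0.17 0 0 3.45; 4 -3.02 -0.2 0.17 0 0 3.45; 4 -3.03 -0.02 0.17 0 0 3.45; 4 -3.03 0.17 0.17 0 0 3.45; 4 -3.01 0.35 0.17 0 0 3.45; 4 -2.99 0.53 0.17 0 0 3.45; 4 -2.95 0.71 0.17 0 0 3.45; 4 -2.9 0.88 0.17 0 0 3.45
```

Emit:
{"op": "send_rows", "data": {"moves": "4 -2 -2.3 0.2 0 0 3.5; 4 -2.1 -2.2 0.2 0 0 3.5; 4 -2.3 -2 0.2 0 0 3.5; 4 -2.4 -1.9 0.2 0 0 3.5; 4 -2.5 -1.7 0.2 0 0 3.5; 4 -2.6 -1.6 0.2 0 0 3.5; 4 -2.7 -1.4 0.2 0 0 3.5; 4 -2.8 -1.2 0.2 0 0 3.5; 4 -2.8 -1.1 0.2 0 0 3.5; 4 -2.9 -0.9 0.2 0 0 3.5; 4 -2.9 -0.7 0.2 0 0 3.5; 4 -3 -0.6 0.2 0 0 3.5; 4 -3 -0.4 0.2 0 0 3.5; 4 -3 -0.2 0.2 0 0 3.5; 4 -3 0 0.2 0 0 3.5; 4 -3 0.2 0.2 0 0 3.4; 4 -3 0.4 0.2 0 0 3.4; 4 -3 0.5 0.1 0 0 3.4; 4 -3 0.7 0.1 0 0 3.4; 4 -2.9 0.9 0 0 0 3"}}

```text
clock: 1.77
eef_pos: [441.8, 20.3, 191.0]
tool_rot: [-0.0, 0.721, 0.693, -0.0]
force: [0.1, -0.1, 0.6]
grip_width: 39.9
grip_force: 0.0
```

Run:
```python
from h import *
st();h=H-215*CX+4*Z
plan([([*h[:2],120],Rd(np.degrees(YAW)),6),(h,Rd(np.degrees(YAW)),3)],4)
im,d,K,T=cam('wrist');save('w1.png',im,1.2)
```

```text
1.77 [441.8  20.3 191. ] [[0.039, 0.999, -0.001], [0.999, -0.039, 0.0], [0.0, -0.001, -1.0]] [-0.21 -0.23  2.1   0.    1.27 -0.17] [ 0.1 -0.1  0.6] 39.892847996009095 0.0
9
4 0.04 0.06 1.13 -0.01 0 -0.05; 4 0.04 0.05 1.14 -0.01 0 -0.05; 4 0.04 0.05 1.13 -0.01 0 -0.05; 4 0.04 0.06 1.13 -0.01 0 -0.05; 4 0.04 0.05 1.13 -0.01 0 -0.05; 4 0.04 0.06 1.14 -0.01 0 -0.05; 4 0 0 1.03 0.01 0 0; 4 0 0 1.04 0.01 0 0; 4 0 0 1.03 0.01 0 0
```

View pics/w1.png

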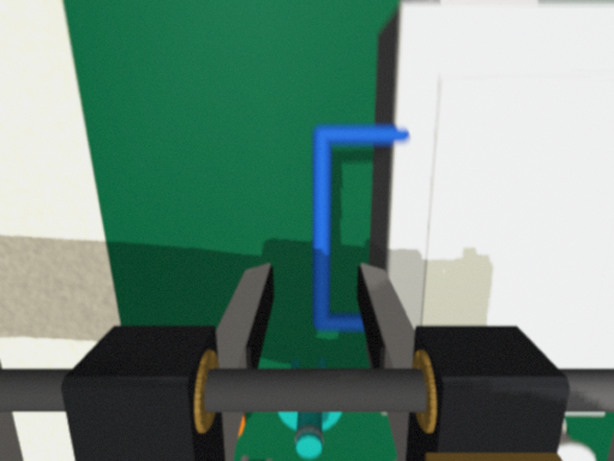

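The wrist view shows the blue bar at column 322, with the fingers centred near 317, so it is lined up. I'll go down and grip.

Emit:
{"op": "send_rows", "data": {"moves": "4 0.1 0.1 1.5 0 0 0; 4 0.1 0.1 1.5 0 0 0; 4 0 0.1 1.5 0 0 0; 4 0 0 1.5 0 0 0; 4 0 0 1.5 0 0 0; 4 0 0 1.5 0 0 0; 4 0 0 0.8 0 0 0; 0 0 0 0 0 0 0; 0 0 0 0 0 0 0; 0 0 0 0 0 0 0; 0 0 0 0 0 0 0; 0 0 0 0 0 0 0; 0 0 0 0 0 0 0; 0 0 0 0 0 0 0"}}

```text
clock: 2.98
eef_pos: [445.3, 23.6, 94.3]
tool_rot: [0.0, 0.72, 0.694, 0.0]
force: [-3.1, -0.1, 5.8]
grip_width: 10.9
grip_force: 30.0
```

Run:
```python
from h import *
st();s=r.observe()
p=np.array(s['eef_pos'])-3*Z; M=rot(s['tool_rot'])
c=p-H; print(c@CX,c@CY,c[2])
y=c@CY; ph=np.arctan2(c[2],-c@CX); rad=np.hypot(c[2],c@CX); print(rad,ph)
tgt=[]
for k in range(1,41):
    t=ph+(1.70-0.0186)*k/40
    tgt.append((H+CY*y+rad*(-np.cos(t)*CX+np.sin(t)*Z),M,1))
plan(tgt,0,dec=1)
```

```text
2.98 [445.3  23.6  94.3] [[0.036, 0.999, 0.0], [0.999, -0.036, -0.0], [-0.0, 0.0, -1.0]] [-0.2  -0.07  2.16 -0.    1.05 -0.17] [-3.1 -0.1  5.8] 10.894424553434584 30.000963807106018
-214.81949521730675 1.0053755754083968 6.314052447545862
214.9122676436337 0.029383902626492382
40
0 0 0 -0.9 0 0 0; 0 0 0.1 -0.9 0 0 0; 0 0 0.2 -0.9 0 0 0; 0 0 0.1 -0.9 0 0 0; 0 0 0.2 -0.9 0 0 0; 0 0 0.2 -0.8 0 0 0; 0 0 0.3 -0.9 0 0 0; 0 0 0.3 -0.9 0 0 0; 0 0 0.4 -0.8 0 0 0; 0 0 0.3 -0.8 0 0 0; 0 0 0.4 -0.8 0 0 0; 0 0 0.5 -0.8 0 0 0; 0 0 0.5 -0.8 0 0 0; 0 0 0.5 -0.7 0 0 0; 0 0 0.5 -0.7 0 0 0; 0 0 0.6 -0.7 0 0 0; 0 0 0.6 -0.7 0 0 0; 0 0 0.6 -0.7 0 0 0; 0 0 0.7 -0.6 0 0 0; 0 0 0.6 -0.6 0 0 0; 0 0 0.7 -0.6 0 0 0; 0 0 0.8 -0.5 0 0 0; 0 0 0.7 -0.5 0 0 0; 0 0 0.8 -0.5 0 0 0; 0 0 0.8 -0.4 0 0 0; 0 0 0.8 -0.4 0 0 0; 0 0 0.8 -0.4 0 0 0; 0 0 0.8 -0.3 0 0 0; 0 0 0.9 -0.3 0 0 0; 0 0 0.8 -0.3 0 0 0; 0 0 0.9 -0.2 0 0 0; 0 0 0.9 -0.2 0 0 0; 0 0 0.9 -0.2 0 0 0; 0 0 0.9 -0.1 0 0 0; 0 0 0.9 -0.1 0 0 0; 0 0 0.9 0 0 0 0; 0 0 0.9 -0.1 0 0 0; 0 0 0.9 0.1 0 0 0; 0 0 0.9 0.1 0 0 0; 0 0 0.9 0.1 0 0 0
```

Emit:
{"op": "send_rows", "data": {"moves": "0 0 0 -0.9 0 0 0; 0 0 0.1 -0.9 0 0 0; 0 0 0.2 -0.9 0 0 0; 0 0 0.1 -0.9 0 0 0; 0 0 0.2 -0.9 0 0 0; 0 0 0.2 -0.8 0 0 0; 0 0 0.3 -0.9 0 0 0; 0 0 0.3 -0.9 0 0 0; 0 0 0.4 -0.8 0 0 0; 0 0 0.3 -0.8 0 0 0; 0 0 0.4 -0.8 0 0 0; 0 0 0.5 -0.8 0 0 0; 0 0 0.5 -0.8 0 0 0; 0 0 0.5 -0.7 0 0 0; 0 0 0.5 -0.7 0 0 0; 0 0 0.6 -0.7 0 0 0; 0 0 0.6 -0.7 0 0 0; 0 0 0.6 -0.7 0 0 0; 0 0 0.7 -0.6 0 0 0; 0 0 0.6 -0.6 0 0 0"}}

```text
clock: 4.65
eef_pos: [518.6, 20.9, 255.4]
tool_rot: [-0.003, 0.719, 0.695, -0.003]
force: [-17.3, -0.5, 16.4]
grip_width: 11.2
grip_force: 30.0
```

Emit:
{"op": "send_rows", "data": {"moves": "0 0 0.7 -0.6 0 0 0; 0 0 0.8 -0.5 0 0 0; 0 0 0.7 -0.5 0 0 0; 0 0 0.8 -0.5 0 0 0; 0 0 0.8 -0.4 0 0 0; 0 0 0.8 -0.4 0 0 0; 0 0 0.8 -0.4 0 0 0; 0 0 0.8 -0.3 0 0 0; 0 0 0.9 -0.3 0 0 0; 0 0 0.8 -0.3 0 0 0; 0 0 0.9 -0.2 0 0 0; 0 0 0.9 -0.2 0 0 0; 0 0 0.9 -0.2 0 0 0; 0 0 0.9 -0.1 0 0 0; 0 0 0.9 -0.1 0 0 0; 0 0 0.9 0 0 0 0; 0 0 0.9 -0.1 0 0 0; 0 0 0.9 0.1 0 0 0; 0 0 0.9 0.1 0 0 0; 0 0 0.9 0.1 0 0 0"}}

```text
clock: 6.32
eef_pos: [691.6, 14.4, 301.7]
tool_rot: [0.002, 0.72, 0.694, 0.001]
force: [-0.7, -2.3, 4.9]
grip_width: 11.3
grip_force: 30.0
```

Run:
```python
from h import *
st();s=r.observe()
c=np.array(s['eef_pos'])-3*Z-H; print(np.arctan2(c[2],-c@CX),np.hypot(c[2],c@CX))
```

```text
6.32 [691.6  14.4 301.7] [[0.036, 0.999, 0.004], [0.999, -0.036, -0.001], [-0.001, 0.004, -1.0]] [-0.14  0.29  1.37 -0.    1.48 -0.11] [-0.7 -2.3  4.9] 11.329067202187902 30.00084936618805
1.7177755266155534 216.04253735371333
```

Emit:
{"op": "send_rows", "data": {"moves": "4 0 0 0 0 0 0; 4 0 0 0 0 0 0; 4 0 0 0 0 0 0; 4 0 0 0 0 0 0; 4 0 0 0 0 0 0; 4 0 0 -1 0 0 0; 4 0 0 -1.5 0 0 0; 4 0 0 -2 0 0 0; 4 0 0 -1.5 0 0 0"}}

```text
clock: 7.07
eef_pos: [690.0, 15.0, 361.8]
tool_rot: [0.001, 0.72, 0.694, 0.001]
force: [0.7, 0.2, -0.4]
grip_width: 39.8
grip_force: 0.0
```

Run:
```python
from h import *
st()
PV=H-155*CX+154*CY-30*Z
N=Rd(np.degrees(YAW),-35,CY)
g=PV+100*CX+48*CY; print(PV,g)
a=plan([(g-30*CX+240*Z,N,13),(g+70*Z,N,7)],4)
plan([(g,N,5)],4,a)
im,d,K,T=cam('scene');save('s1.png',im,1.2)
```

```text
7.07 [690.   15.  361.8] [[0.036, 0.999, 0.002], [0.999, -0.036, -0.0], [-0.0, 0.002, -1.0]] [-0.14  0.27  1.29  0.    1.58 -0.11] [ 0.7  0.2 -0.4] 39.77068871327994 0.0
[510.32457263 174.47998128  55.        ] [611.89846378 219.05289498  55.        ]
20
4 1.55 -0.9 0.49 -2.69 0 -0.01; 4 1.54 -0.92 0.45 -2.69 0 -0.01; 4 1.55 -0.95 0.41 -2.69 0 -0.01; 4 1.55 -0.96 0.36 -2.69 0 -0.01; 4 1.55 -0.97 0.32 -2.69 0 -0.01; 4 1.54 -0.99 0.27 -2.69 0 -0.01; 4 1.55 -1.01 0.22 -2.69 0 -0.01; 4 1.55 -1.01 0.18 -2.69 0 -0.01; 4 1.55 -1.01 0.13 -2.69 0 -0.01; 4 1.55 -1.03 0.08 -2.69 0 -0.01; 4 1.54 -1.02 0.03 -2.69 0 -0.01; 4 1.55 -1.02 -0.01 -2.69 0 -0.01; 4 1.55 -1.03 -0.07 -2.69 0 -0.01; 4 0 -1.04 2.23 0.01 0 0; 4 0 -1.05 2.24 0.01 0 0; 4 0.01 -1.04 2.23 0.01 0 0; 4 0 -1.04 2.24 0.01 0 0; 4 0 -1.04 2.24 0.01 0 0; 4 0 -1.05 2.23 0.01 0 0; 4 0 -1.04 2.24 0.01 0 0
5
4 0 -0.8 1.15 0 0.01 0.01; 4 0 -0.8 1.14 0 0.01 0.01; 4 0 -0.81 1.15 0 0.01 0.01; 4 0 -0.8 1.15 0 0.01 0.01; 4 0 -0.8 1.14 0 0.01 0.01
```

View pics/s1.png

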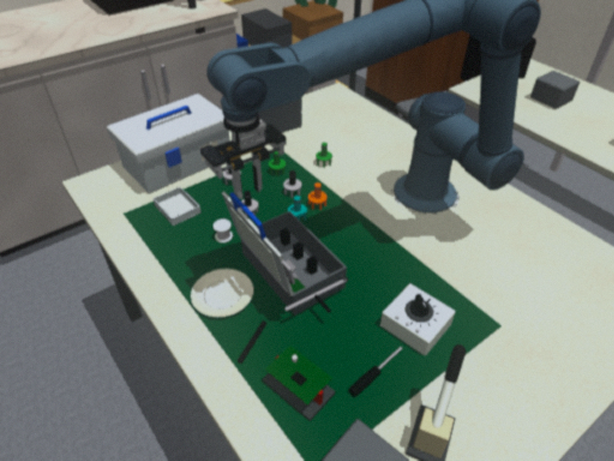

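The lid stands open by itself, and three black posts are visible inside the case. Next is the cross-bar.

Emit:
{"op": "send_rows", "data": {"moves": "4 1.6 -0.9 0.4 -2.7 0 0; 4 1.6 -0.9 0.4 -2.7 0 0; 4 1.6 -0.9 0.4 -2.7 0 0; 4 1.5 -1 0.4 -2.7 0 0; 4 1.5 -1 0.3 -2.7 0 0; 4 1.5 -1 0.3 -2.7 0 0; 4 1.5 -1 0.2 -2.7 0 0; 4 1.5 -1 0.2 -2.7 0 0; 4 1.5 -1 0.2 -2.7 0 0; 4 1.6 -1 0.1 -2.7 0 0; 4 1.6 -1 0 -2.7 0 0; 4 1.6 -1 0 -2.7 0 0; 4 1.5 -1 0 -2.6 0 0; 4 0 -1 2.2 0 0 0; 4 0 -1 2.2 0 0 0; 4 0 -1 2.2 0 0 0; 4 0 -1 2.2 0 0 0; 4 0 -1 2.2 0 0 0; 4 0 -1 2.2 0 0 0; 4 0 -1 2.2 0 0 0"}}

```text
clock: 8.78
eef_pos: [613.1, 218.8, 128.4]
tool_rot: [0.216, 0.686, 0.662, 0.209]
force: [-0.3, -0.5, -0.4]
grip_width: 39.8
grip_force: 0.0
```

Run:
```python
from h import *
st()
PV=H-155*CX+154*CY-30*Z
N=Rd(np.degrees(YAW),-35,CY)
g=PV+100*CX+48*CY
plan([(g,N,6)],4)
im,d,K,T=cam('wrist');save('w2.png',im,1.2)
W=cloud(d,K,T); m=(W[:,:,2]<75)&(W[:,:,2]>35)&(W[:,:,1]>185)&(W[:,:,1]<245)&(W[:,:,0]>580)&(W[:,:,0]<650)&(im.max(2)<70)
print(m.sum(),np.nanmedian(W[m],0),np.nanmin(W[m],0),np.nanmax(W[m],0))
```

```text
8.78 [613.1 218.8 128.4] [[0.036, 0.818, 0.574], [0.999, -0.03, -0.02], [0.0, 0.574, -0.819]] [ 0.23  0.12  1.99 -0.35  0.46  0.53] [-0.3 -0.5 -0.4] 39.82814956078413 0.0
6
4 0 -0.72 0.94 0 0.01 -0.02; 4 0.01 -0.72 0.94 0 0.01 -0.02; 4 0 -0.71 0.94 0 0.01 -0.02; 4 0 -0.72 0.94 0 0.01 -0.02; 4 0.01 -0.72 0.94 0 0.01 -0.02; 4 0 -0.72 0.95 0 0.01 -0.02
535 [610.07600938 225.43563161  65.14750692] [606.43089909 206.79661221  58.54347944] [616.56148142 238.33213194  67.86573052]
```

View pics/w2.png

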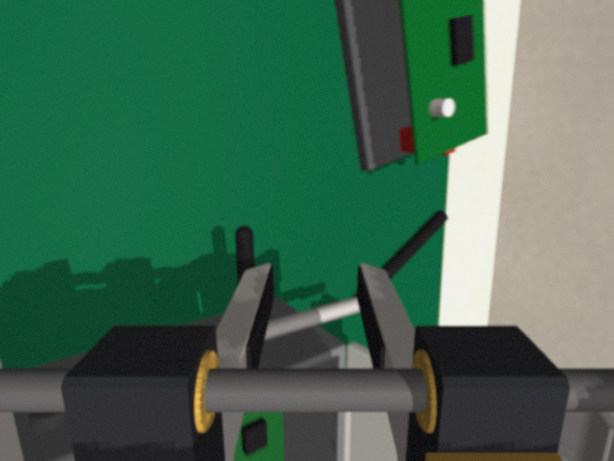

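The bar is at (245,240) and its top measures z≈66, so its centre is near z 60. Moving straight down in world axes brings it between the fingers.

Emit:
{"op": "send_rows", "data": {"moves": "4 0 -0.7 0.9 0 0 0; 4 0 -0.7 0.9 0 0 0; 4 0 -0.7 0.9 0 0 0; 4 0 -0.7 0.9 0 0 0; 4 0 -0.6 0.9 0 0 0; 4 0.1 -0.6 0.8 0 0 0; 0 0 0 0 0 0 0; 0 0 0 0 0 0 0; 0 0 0 0 0 0 0; 0 0 0 0 0 0 0; 0 0 0 0 0 0 0; 0 0 0 0 0 0 0; 0 0 0 0 0 0 0"}}

```text
clock: 9.92
eef_pos: [608.8, 219.9, 61.7]
tool_rot: [0.215, 0.687, 0.662, 0.207]
force: [-5.4, 1.2, -0.2]
grip_width: 8.8
grip_force: 30.0
```

Run:
```python
from h import *
st();s=r.observe()
PV=H-155*CX+154*CY-30*Z
M=rot(s['tool_rot']); p=np.array(s['eef_pos'])+3*M[:,2]; c=p-PV
a=np.arctan2(c[2],c@CX); rad=np.hypot(c[2],c@CX); y=c@CY; print(p,a,rad,y)
plan([(PV+y*CY+rad*(np.cos(t)*CX+np.sin(t)*Z),M,1) for t in a+(0.89-a)*np.arange(1,21)/20],0,dec=1)
```

```text
9.92 [608.8 219.9  61.7] [[0.037, 0.821, 0.57], [0.999, -0.03, -0.021], [-0.001, 0.571, -0.821]] [ 0.23  0.24  2.01 -0.48  0.34  0.68] [-5.4  1.2 -0.2] 8.771231403734342 30.00458925962448
[610.47661881 219.82483765  59.21827655] 0.04277611714134646 98.64297029270843 48.72316310927269
20
0 0 0.2 -0.4 0 0 0; 0 0 0.2 -0.3 0 0 0; 0 0 0.2 -0.4 0 0 0; 0 0 0.2 -0.4 0 0 0; 0 0 0.1 -0.4 0 0 0; 0 0 0.2 -0.4 0 0 0; 0 0 0.1 -0.4 0 0 0; 0 0 0.1 -0.4 0 0 0; 0 0 0.1 -0.4 0 0 0; 0 0 0 -0.4 0 0 0; 0 0 0.1 -0.4 0 0 0; 0 0 0 -0.4 0 0 0; 0 0 0 -0.4 0 0 0; 0 0 0 -0.5 0 0 0; 0 0 0 -0.4 0 0 0; 0 0 0 -0.4 0 0 0; 0 0 -0.1 -0.4 0 0 0; 0 0 -0.1 -0.4 0 0 0; 0 0 -0.1 -0.4 0 0 0; 0 0 -0.1 -0.4 0 0 0
```

Emit:
{"op": "send_rows", "data": {"moves": "0 0 0.2 -0.4 0 0 0; 0 0 0.2 -0.3 0 0 0; 0 0 0.2 -0.4 0 0 0; 0 0 0.2 -0.4 0 0 0; 0 0 0.1 -0.4 0 0 0; 0 0 0.2 -0.4 0 0 0; 0 0 0.1 -0.4 0 0 0; 0 0 0.1 -0.4 0 0 0; 0 0 0.1 -0.4 0 0 0; 0 0 0 -0.4 0 0 0; 0 0 0.1 -0.4 0 0 0; 0 0 0 -0.4 0 0 0"}}

```text
clock: 10.92
eef_pos: [596.0, 220.4, 110.3]
tool_rot: [0.216, 0.686, 0.662, 0.209]
force: [-1.1, 2.9, -3.3]
grip_width: 8.8
grip_force: 30.0
```

Run:
```python
from h import *
st();s=r.observe()
PV=H-155*CX+154*CY-30*Z
M=rot(s['tool_rot']); p=np.array(s['eef_pos'])+3*M[:,2]; c=p-PV
a=np.arctan2(c[2],c@CX); rad=np.hypot(c[2],c@CX); y=c@CY; print(p,a,rad,y)
plan([(PV+y*CY+rad*(np.cos(t)*CX+np.sin(t)*Z),M,1) for t in a+(0.89-a)*np.arange(1,9)/8],0,dec=1)
```

```text
10.92 [596.  220.4 110.3] [[0.036, 0.818, 0.573], [0.999, -0.03, -0.021], [0.0, 0.574, -0.819]] [ 0.24  0.12  2.03 -0.39  0.42  0.59] [-1.1  2.9 -3.3] 8.809678623605917 30.00016897916794
[597.69234768 220.31855826 107.88886533] 0.5526190327797044 100.7563901722043 48.78201689966507
8
0 0 0 -0.4 0 0 0; 0 0 0 -0.4 0 0 0; 0 0 0 -0.5 0 0 0; 0 0 0 -0.4 0 0 0; 0 0 -0.1 -0.4 0 0 0; 0 0 -0.1 -0.4 0 0 0; 0 0 -0.1 -0.5 0 0 0; 0 0 -0.1 -0.4 0 0 0
```

Continue the swing, let it settle and open the fingers.

Emit:
{"op": "send_rows", "data": {"moves": "0 0 0 -0.4 0 0 0; 0 0 0 -0.4 0 0 0; 0 0 0 -0.5 0 0 0; 0 0 0 -0.4 0 0 0; 0 0 -0.1 -0.4 0 0 0; 0 0 -0.1 -0.4 0 0 0; 0 0 -0.1 -0.5 0 0 0; 0 0 -0.1 -0.4 0 0 0; 0 0 0 0 0 0 0; 0 0 0 0 0 0 0"}}

```text
clock: 11.75
eef_pos: [573.3, 221.3, 136.0]
tool_rot: [0.217, 0.686, 0.662, 0.209]
force: [-2.3, 2.6, -2.2]
grip_width: 8.7
grip_force: 30.0
```

Run:
```python
from h import *
st();s=r.observe()
PV=H-155*CX+154*CY-30*Z
M=rot(s['tool_rot']); p=np.array(s['eef_pos'])+3*M[:,2]; c=p-PV
print(p,np.arctan2(c[2],c@CX),np.hypot(c[2],c@CX))
```

```text
11.75 [573.3 221.3 136. ] [[0.036, 0.818, 0.574], [0.999, -0.029, -0.021], [0.0, 0.574, -0.819]] [ 0.25  0.03  2.07 -0.37  0.47  0.57] [-2.3  2.6 -2.2] 8.697641661198913 30.00033438205719
[575.00438311 221.20115556 133.53826875] 0.8943218042076916 100.71789176095713
```

Emit:
{"op": "send_rows", "data": {"moves": "3.5 0 0 0 0 0 0; 3.5 0 0 0 0 0 0; 3.5 0 0 0 0 0 0; 3.5 0 0 0 0 0 0; 3.5 0 0 -1 0 0 0; 3.5 0 0 -2 0 0 0; 3.5 0 0 -2 0 0 0; 3.5 0 0 -3 0 0 0; 3.5 0 0 -2 0 0 0"}}

```text
clock: 12.5
eef_pos: [515.8, 223.4, 219.5]
tool_rot: [0.217, 0.686, 0.662, 0.21]
force: [0.2, 0.6, 0.3]
grip_width: 35.0
grip_force: 0.0
```

Run:
```python
from h import *
st()
N=Rd(np.degrees(YAW))
plan([([560,160,350],Rd(np.degrees(YAW),-15,CY),7),([701,14,390],N,8)],3.5)
```

```text
12.5 [515.8 223.4 219.5] [[0.036, 0.817, 0.575], [0.999, -0.03, -0.02], [0.001, 0.575, -0.818]] [ 0.29 -0.23  2.14 -0.3   0.67  0.51] [0.2 0.6 0.3] 35.018391280966576 0.0
15
3.5 -0.88 1.63 -1.18 2.87 0 -0.02; 3.5 -0.88 1.57 -1.27 2.87 0 -0.02; 3.5 -0.88 1.5 -1.34 2.87 0 -0.02; 3.5 -0.89 1.44 -1.41 2.87 0 -0.02; 3.5 -0.88 1.36 -1.49 2.87 0 -0.02; 3.5 -0.88 1.28 -1.55 2.87 0 -0.02; 3.5 -0.89 1.21 -1.61 2.87 0 -0.02; 3.5 -1.76 1.9 -0.01 1.88 0 0; 3.5 -1.77 1.9 -0.07 1.88 0 0; 3.5 -1.76 1.89 -0.13 1.88 0 0; 3.5 -1.77 1.89 -0.2 1.88 0 0; 3.5 -1.76 1.88 -0.25 1.88 0 0; 3.5 -1.77 1.88 -0.32 1.88 0 0; 3.5 -1.76 1.86 -0.38 1.88 0 0; 3.5 -1.76 1.84 -0.44 1.88 0 0
```

Emit:
{"op": "send_rows", "data": {"moves": "3.5 -0.9 1.6 -1.2 2.9 0 0; 3.5 -0.9 1.6 -1.3 2.9 0 0; 3.5 -0.9 1.5 -1.3 2.9 0 0; 3.5 -0.9 1.4 -1.4 2.9 0 0; 3.5 -0.9 1.4 -1.5 2.9 0 0; 3.5 -0.9 1.3 -1.5 2.9 0 0; 3.5 -0.9 1.2 -1.6 2.8 0 0; 3.5 -1.8 1.9 0 1.9 0 0; 3.5 -1.8 1.9 -0.1 1.9 0 0; 3.5 -1.8 1.9 -0.1 1.9 0 0; 3.5 -1.8 1.9 -0.2 1.9 0 0; 3.5 -1.7 1.9 -0.3 1.9 0 0; 3.5 -1.7 1.9 -0.3 1.9 0 0; 3.5 -1.7 1.8 -0.4 1.8 0 0; 3.5 -1.7 1.8 -0.4 1.8 0 0; 3.5 0 0 0 0 0 0"}}

```text
clock: 13.83
eef_pos: [704.0, 9.5, 388.3]
tool_rot: [-0.001, 0.721, 0.693, -0.002]
force: [0.8, 0.4, -0.4]
grip_width: 35.1
grip_force: 0.0
```

Run:
```python
from h import *
st()
for n in('top','scene','wrist'):
    im,d,K,T=cam(n); W=cloud(d,K,T); I=im.astype(int)
    m=(I[:,:,2]>I[:,:,0]+60)&(I[:,:,2]>I[:,:,1]+40)&(W[:,:,2]>282)&(W[:,:,2]<320)
    if m.sum()>5: print(n,m.sum(),np.nanmedian(W[m],0),np.nanmin(W[m],0),np.nanmax(W[m],0))
    if n=='wrist': save('w3.png',im,1.2)
```

```text
13.83 [704.    9.5 388.3] [[0.04, 0.999, -0.004], [0.999, -0.04, -0.001], [-0.001, -0.004, -1.0]] [-0.15  0.3   1.2  -0.    1.64 -0.11] [ 0.8  0.4 -0.4] 35.065682149529174 0.0
top 11 [698.97057386 -50.94350285 300.89487293] [696.08149212 -53.16505127 296.48241228] [703.37958091 -48.72425268 303.19119688]
scene 139 [707.19582649  27.36067559 299.21447202] [699.1271595  -49.13168441 282.04172165] [713.01310833  85.88590772 303.33812541]
wrist 2456 [702.12565626  22.72929426 300.64866904] [693.21762678 -55.48969284 282.04939109] [709.73455677  84.06914828 303.35607644]
```

View pics/w3.png

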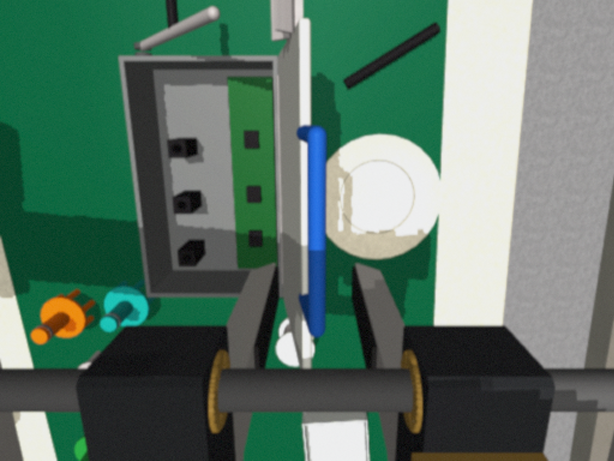

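The bar runs from (316,135) to (316,330) at x≈702 and z≈296, between the fingers. The rod is up, with its tip at (215,12). The posts are at (183,148), (188,202) and (191,252). Grip the bar again.

Emit:
{"op": "send_rows", "data": {"moves": "3.5 0.2 -0.1 1.5 0 0 0; 3.5 0.2 -0.1 1.5 0 0 0; 3.5 0 0 1.5 0 0 0; 3.5 0 0 1.5 0 0 0; 3.5 0 0 1.5 0 0 0; 3.5 0 0 1.3 0 0 0; 0 0 0 0 0 0 0; 0 0 0 0 0 0 0; 0 0 0 0 0 0 0; 0 0 0 0 0 0 0; 0 0 0 0 0 0 0; 0 0 0 0 0 0 0"}}

```text
clock: 14.98
eef_pos: [699.8, 17.7, 303.3]
tool_rot: [-0.0, 0.72, 0.694, -0.0]
force: [0.8, 1.0, 3.3]
grip_width: 10.9
grip_force: 30.0
```

Run:
```python
from h import *
st();s=r.observe()
M=rot(s['tool_rot']); p=np.array(s['eef_pos'])+3*M[:,2]; c=p-H
a=np.arctan2(c[2],-c@CX); rad=np.hypot(c[2],c@CX); y=c@CY; print(p,a,rad,y)
f=1.31+.0186-0.03
plan([(H+y*CY+rad*(-np.cos(t)*CX+np.sin(t)*Z),M,1) for t in a+(f-a)*np.arange(1,19)/18],0,dec=1)
```

```text
14.98 [699.8  17.7 303.3] [[0.036, 0.999, -0.0], [0.999, -0.036, 0.0], [0.0, -0.0, -1.0]] [-0.14  0.31  1.34  0.    1.49 -0.1 ] [0.8 1.  3.3] 10.910136349499199 30.000658929347992
[699.75795489  17.65949949 300.27747797] 1.7529574127855323 218.8992765273558 3.709645868193863
18
0 0 -0.5 -0.1 0 0 0; 0 0 -0.6 -0.1 0 0 0; 0 0 -0.5 0 0 0 0; 0 0 -0.6 -0.1 0 0 0; 0 0 -0.5 0 0 0 0; 0 0 -0.6 -0.1 0 0 0; 0 0 -0.5 0 0 0 0; 0 0 -0.6 0 0 0 0; 0 0 -0.6 0.1 0 0 0; 0 0 -0.5 0 0 0 0; 0 0 -0.6 0 0 0 0; 0 0 -0.5 0.1 0 0 0; 0 0 -0.5 0.1 0 0 0; 0 0 -0.6 0.1 0 0 0; 0 0 -0.5 0.1 0 0 0; 0 0 -0.6 0.1 0 0 0; 0 0 -0.5 0.1 0 0 0; 0 0 -0.6 0.1 0 0 0
```

Emit:
{"op": "send_rows", "data": {"moves": "0 0 -0.5 -0.1 0 0 0; 0 0 -0.6 -0.1 0 0 0; 0 0 -0.5 0 0 0 0; 0 0 -0.6 -0.1 0 0 0; 0 0 -0.5 0 0 0 0; 0 0 -0.6 -0.1 0 0 0; 0 0 -0.5 0 0 0 0; 0 0 -0.6 0 0 0 0; 0 0 -0.6 0.1 0 0 0; 0 0 -0.5 0 0 0 0; 0 0 -0.6 0 0 0 0; 0 0 -0.5 0.1 0 0 0; 0 0 -0.5 0.1 0 0 0; 0 0 -0.6 0.1 0 0 0"}}

```text
clock: 16.15
eef_pos: [621.5, 20.5, 301.5]
tool_rot: [-0.002, 0.72, 0.694, -0.001]
force: [0.4, 3.0, 3.6]
grip_width: 11.3
grip_force: 30.0
```

Emit:
{"op": "send_rows", "data": {"moves": "0 0 -0.4 0.1 0 0 0; 0 0 -0.4 0.1 0 0 0; 0 0 -0.3 0 0 0 0; 0 0 -0.3 0.1 0 0 0; 0 0 0 0 0 0 0"}}

```text
clock: 16.57
eef_pos: [607.5, 21.0, 298.2]
tool_rot: [-0.002, 0.72, 0.694, -0.001]
force: [0.1, 4.4, 0.6]
grip_width: 10.8
grip_force: 30.0
```

Run:
```python
from h import *
st();s=r.observe()
M=rot(s['tool_rot']); p=np.array(s['eef_pos'])+3*M[:,2]; c=p-H
print(np.arctan2(c[2],-c@CX)-.0186, np.hypot(c[2],c@CX))
im,d,K,T=cam('scene'); save('s2.png',im,4,(190,140,330,270))
```

```text
16.57 [607.5  21.  298.2] [[0.036, 0.999, -0.005], [0.999, -0.036, 0.001], [0.0, -0.005, -1.0]] [-0.15  0.1   1.59 -0.    1.45 -0.12] [0.1 4.4 0.6] 10.818506427477166 29.999356269836426
1.30656979094884 216.74705251907824
```

View pics/s2.png

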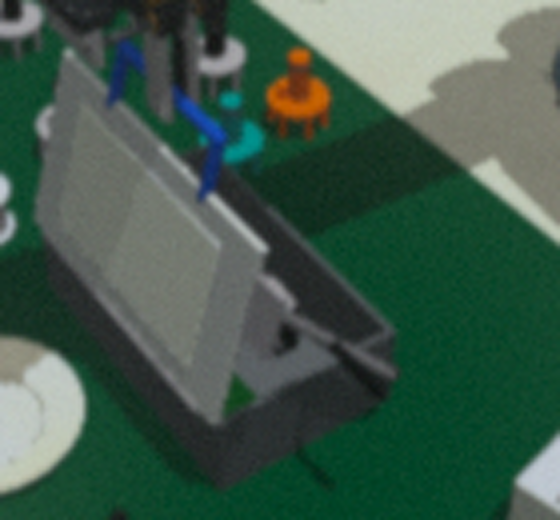

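The scene crop shows the rod tip at the bracket, near (285,310). I'll ease the lid down in small steps until contact shows.

Emit:
{"op": "send_rows", "data": {"moves": "0 0 -0.2 0.1 0 0 0; 0 0 -0.2 0 0 0 0; 0 0 0 0 0 0 0; 0 0 0 0 0 0 0"}}

```text
clock: 16.95
eef_pos: [604.0, 21.1, 297.2]
tool_rot: [-0.001, 0.72, 0.694, -0.001]
force: [3.0, 3.4, -0.3]
grip_width: 10.7
grip_force: 30.0
```

Emit:
{"op": "send_rows", "data": {"moves": "0 0 -0.2 0.1 0 0 0; 0 0 -0.2 0 0 0 0; 0 0 0 0 0 0 0; 0 0 0 0 0 0 0"}}

```text
clock: 17.28
eef_pos: [601.6, 21.1, 296.8]
tool_rot: [0.0, 0.72, 0.694, 0.001]
force: [8.7, 3.4, -1.3]
grip_width: 11.0
grip_force: 30.0
```

Emit:
{"op": "send_rows", "data": {"moves": "1.6 0 0 0 0 0 0; 2 0 0 0 0 0 0; 2.4 0 0 0 0 0 0; 2.4 0 0 0 0 0 0; 2.4 0 0 0 0 0 0; 2.4 0 0 0 0 0 0"}}

```text
clock: 17.78
eef_pos: [599.8, 20.8, 296.6]
tool_rot: [-0.001, 0.72, 0.694, -0.002]
force: [-0.2, -0.2, -0.8]
grip_width: 24.1
grip_force: 0.0
```

Run:
```python
from h import *
st()
for n in('scene','wrist'):
    im,d,K,T=cam(n); W=cloud(d,K,T); I=im.astype(int)
    m=(I[:,:,2]>I[:,:,0]+60)&(I[:,:,2]>I[:,:,1]+40)&(W[:,:,2]>278)&(W[:,:,2]<320)
    if m.sum()>5: print(n,m.sum(),np.nanmedian(W[m],0),np.nanmin(W[m],0),np.nanmax(W[m],0))
    if n=='wrist': w=im
    if n=='scene': a=cv2.resize(im[190:250,230:300],None,fx=5.7,fy=5.7,interpolation=cv2.INTER_CUBIC)
b=cv2.resize(w,(456,342)); 
save('s3.png',np.hstack([a[:342,:340],b]))
```

```text
17.78 [599.8  20.8 296.6] [[0.036, 0.999, -0.004], [0.999, -0.036, -0.0], [-0.001, -0.004, -1.0]] [-0.15  0.08  1.61 -0.    1.45 -0.12] [-0.2 -0.2 -0.8] 24.082076840785067 0.0
scene 95 [608.69021683  52.87295971 295.21170973] [590.44983728 -47.33852377 278.18129453] [615.89977993  89.04036616 301.14893919]
wrist 4822 [603.22879941  40.60197262 296.99392007] [595.08409631 -51.64260634 278.10919084] [614.94805001  87.93157329 299.90277666]
```

View pics/s3.png

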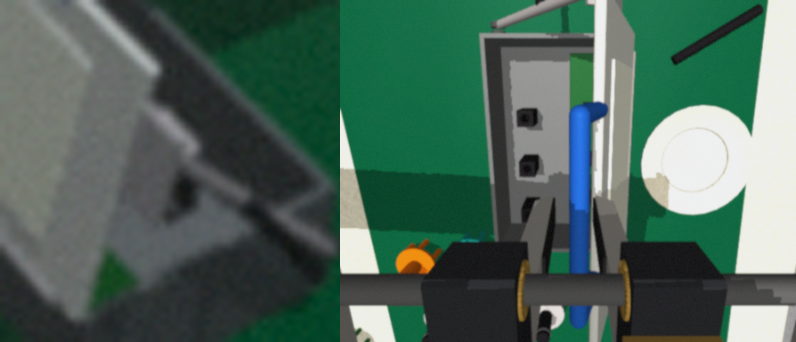

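Run:
```python
from h import *
for n in('scene','top'):
    im,d,K,T=cam(n); W=cloud(d,K,T)
    # plane fit on outer lid face in case coords
    C=W-H; x=C@CX;y=C@CY;z=C[:,:,2]
    if n=='scene':
        m=(z>20)&(z<160)&(np.abs(y)<125)&(x>-70)&(x<25)&(im.min(2)>90)
        for k in range(4):
            A=np.stack([z[m],y[m],np.ones(m.sum())],1); s=np.linalg.lstsq(A,x[m],rcond=None)[0]
            m=m&(np.abs(x-(s[0]*z+s[1]*y+s[2]))<4)
        print('plane',m.sum(),s,'theta',np.pi/2+np.arctan(s[0]))
    q=(y>143)&(y<165)&(x>-160)&(x<20)&(z>-30)&(z<140)
    # rod axis fit: bins along x
    print(n,q.sum())
    for a in range(-155,5,10):
        w=q&(x>=a)&(x<a+10)
        if w.sum()>2: print(a+5,w.sum(),'z med/max',np.median(z[w]).round(1),z[w].max().round(1),'y',np.median(y[w]).round(1))
```

```text
plane 1922 [-3.09233204e-01  1.20153248e-03  1.34847743e+01] theta 1.2708903761485815
scene 182
-150 7 z med/max -22.9 -17.9 y 153.5
-140 10 z med/max -15.4 -2.8 y 157.9
-130 8 z med/max -0.9 10.3 y 158.2
-120 7 z med/max 12.2 21.0 y 156.7
-110 6 z med/max 28.2 33.3 y 157.3
-100 4 z med/max 43.2 47.6 y 155.3
-90 9 z med/max 51.5 61.4 y 160.3
-80 9 z med/max 62.4 69.0 y 158.7
-70 11 z med/max 75.6 84.6 y 158.3
-60 11 z med/max 88.2 96.8 y 157.2
-50 11 z med/max 104.0 132.2 y 158.7
-40 4 z med/max 139.3 139.9 y 155.7
-30 46 z med/max 124.0 139.7 y 153.8
-20 35 z med/max 102.2 115.3 y 152.8
top 141
-150 4 z med/max -18.1 -16.1 y 159.6
-140 12 z med/max -3.0 2.6 y 155.7
-130 10 z med/max 6.2 12.3 y 155.1
-100 4 z med/max 53.3 55.4 y 163.4
-90 3 z med/max 55.4 56.1 y 162.7
-80 5 z med/max 74.6 81.8 y 159.6
-70 10 z med/max 85.7 90.9 y 157.1
-60 19 z med/max 97.5 105.8 y 155.4
-50 39 z med/max 129.0 134.8 y 154.2
-40 28 z med/max 128.1 139.8 y 155.2
-30 3 z med/max 134.4 138.4 y 149.9
-20 4 z med/max 94.1 97.1 y 161.6
```

The bar hangs free between the open fingers and the force reads zero. The rod measures about 0.895 and the lid about 1.28. That puts the tip at 122 mm along the lid and 3 mm under it, so it is fully in the pocket and the lid is carried. I'll withdraw upward and look at the posts.

Emit:
{"op": "send_rows", "data": {"moves": "2.4 0 0 -1 0 0 0; 2.4 0 0 -1.5 0 0 0; 2.4 0 0 -2 0 0 0; 2.4 0 0 -2 0 0 0; 5 0 -1 0 0 0 -7; 5 -0.2 -1 0 0 0 -7; 5 -0.4 -1 0 0 0 -7; 5 -0.6 -1 0 0 0 -7; 5 0 -1.3 0 0 0 -7; 5 0.3 -1.5 0 0 0 -7; 5 0.8 -1.5 0 0 0 -7; 5 1 -1.2 0 0 0 -7; 5 1.2 -1 0 0 0 -7; 5 1.4 -0.8 0 0 0 -7; 5 1.6 -0.8 0 0 0 -7; 5 1.6 -0.5 0 0 0 -7; 5 1.6 0 0 0 0 -6; 5 1.4 0 0 0 0 0; 5 0 0 0 0 0 0"}}

```text
clock: 19.57
eef_pos: [408.8, -13.4, 363.8]
tool_rot: [-0.001, 0.018, 1.0, -0.0]
force: [0.2, -0.1, 0.1]
grip_width: 50.3
grip_force: 0.0
```

Run:
```python
from h import *
st()
im,d,K,T=cam('wrist');save('w4.png',im,1.5); np.savez('w4.npz',im=im,d=d,K=K,T=T)
W=cloud(d,K,T);C=W-H;x=C@CX;y=C@CY
m=(W[:,:,2]>48)&(W[:,:,2]<58)&(x<-90)&(x>-160)&(np.abs(y)<130)&(im.max(2)<110)
c,l,s,_=cv2.connectedComponentsWithStats(m.astype(np.uint8))
for i in range(1,c):
    if s[i,4]>40: P=W[l==i];print(s[i],((P.min(0)+P.max(0))/2).round(1),(P.max(0)-P.min(0)).round(1),np.median(P,0).round(1),'case',np.median(x[l==i]).round(1),np.median(y[l==i]).round(1))
```

```text
19.57 [408.8 -13.4 363.8] [[-0.999, 0.036, -0.001], [0.036, 0.999, -0.001], [0.001, -0.001, -1.0]] [-0.31 -0.44  1.95 -0.    1.63 -1.85] [ 0.2 -0.1  0.1] 50.250466441669865 0.0
[219 227  11  16 120] [528.3 -75.8  52.2] [22.7 13.8  8.3] [528.4 -74.7  53.4] case -128.5 -94.1
[261 227  15  16 201] [531.   -9.6  52. ] [23.4 21.8  8. ] [530.5  -9.3  53.3] case -128.8 -29.2
```

View pics/w4.png

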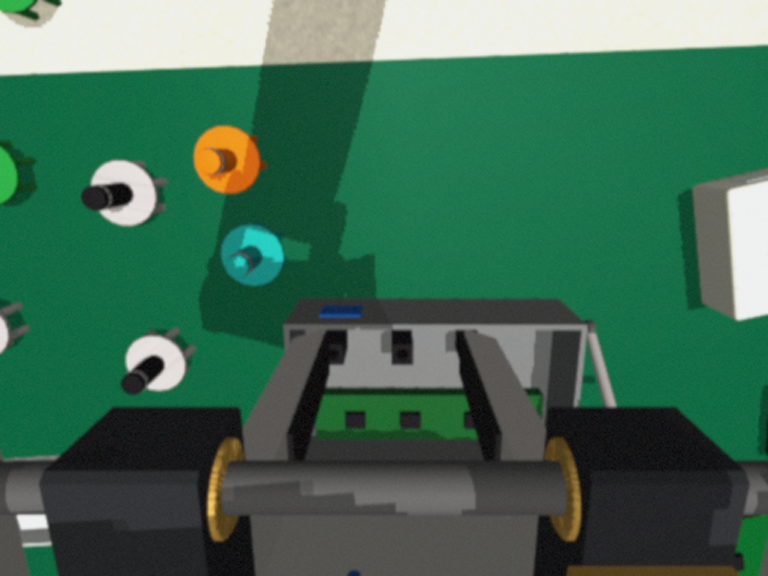

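The middle post is at (402,347) and the front one at (335,347). They measure 70 mm apart and 53 mm high, as stated. Go nearer for a precise fix.

Emit:
{"op": "send_rows", "data": {"moves": "9.4 -1 0 1.5 0 0 0; 9.4 -1 0 1.5 0 0 0; 9.4 -1 0 1.5 0 0 0; 9.4 -1 0 1.5 0 0 0; 9.4 -1 0 1.5 0 0 0; 9.4 -1 0 1.5 0 0 0; 9.4 -1 0 1 0 0 0; 9.4 -1 0 1 0 0 0; 9.4 0 0 0 0 0 0; 9.4 0 0 0 0 0 0"}}

```text
clock: 20.45
eef_pos: [489.8, -16.4, 251.8]
tool_rot: [-0.003, 0.018, 1.0, 0.0]
force: [-0.0, 0.1, 0.1]
grip_width: 94.0
grip_force: 0.0
```

Run:
```python
from h import *
st()
im,d,K,T=cam('wrist'); np.savez('w5.npz',im=im,d=d,K=K,T=T)
W=cloud(d,K,T);C=W-H;x=C@CX;y=C@CY
m=(W[:,:,2]>51)&(W[:,:,2]<58)&(x<-90)&(x>-160)&(np.abs(y)<130)&(im.max(2)<130)
c,l,s,_=cv2.connectedComponentsWithStats(m.astype(np.uint8))
for i in range(1,c):
    if s[i,4]>40:
        P=W[l==i];rc=cv2.minAreaRect(P[:,:2].astype(np.float32));print(s[i],np.round(rc[0],1),np.round(rc[1],1),rc[2],np.median(P,0).round(1))
u0,v0,w,h=s[1:,:4][s[1:,4]>40].min(0)[0],s[1:,:4][s[1:,4]>40].min(0)[1],0,0
save('w5.png',im,3.5,(max(u0-20,0),max(v0-25,0),min(u0+205,512),min(v0+60,384)))
print(max(u0-20,0),max(v0-25,0))
```

```text
20.45 [489.8 -16.4 251.8] [[-0.999, 0.036, -0.005], [0.036, 0.999, 0.001], [0.005, 0.0, -1.0]] [-0.26 -0.16  1.93 -0.    1.38 -1.8 ] [-0.   0.1  0.1] 94.01304944830707 0.0
[197 198  21  20 320] [528.2 -79.7] [22.1 22.4] 86.6700439453125 [528.5 -80.2  53.5]
[260 198  20  20 310] [530.7  -9.8] [21.4 21.9] 87.24156951904297 [530.6 -10.1  53.6]
[322 198  21  20 321] [533.5  59.9] [22.3 22.1] 88.184814453125 [533.7  59.9  53.6]
177 173
```

View pics/w5.png

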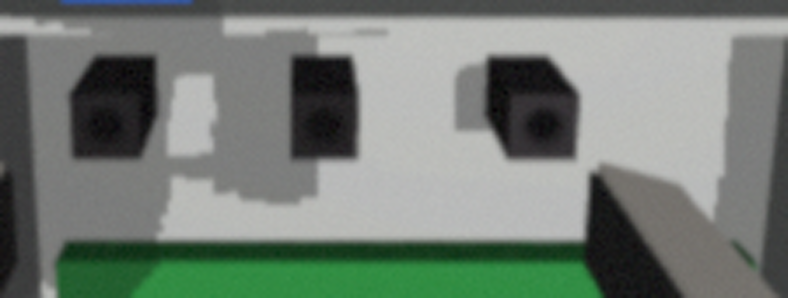

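The hole mouths are at crop (105,124), (322,124) and (542,124). The posts are 70 mm apart and their tops are at z 53.6, so hole1 is (528.2,-79.7), hole2 (530.8,-9.8) and hole3 (533.4,60). Now the probes: go to the nearest one.

```bash
cat >> h.py <<'E'
HOLE={1:np.array([528.2,-79.7,54]),2:np.array([530.8,-9.8,54]),3:np.array([533.4,60,54])}
def probes(n):
    im,d,K,T=cam(n); W=cloud(d,K,T); I=im.astype(int)
    m=(W[:,:,2]>81)&(W[:,:,2]<92)&(I.max(2)<90)&(W[:,:,0]>250)&(W[:,:,0]<750)&(W[:,:,1]<-100)
    c,l,s,_=cv2.connectedComponentsWithStats(m.astype(np.uint8))
    for i in range(1,c):
        if s[i,4]>=12:
            P=W[l==i]; ci=cv2.minEnclosingCircle(P[:,:2].astype(np.float32)); print(n,s[i],np.median(P,0).round(1),np.round(ci[0],1),round(ci[1],1))
E
python3 - <<'E'
from h import *
probes('top')
plan([([495,-250,250],Rd(80),10)],5)
E
```

```text
top [464 136   3  11  22] [ 655.6 -538.9   87.2] [ 652.2 -539.8] 14.5
top [360 176   8   8  42] [ 541.6 -266.2   85.3] [ 540.9 -266.6] 10.3
top [425 194   9   7  51] [ 497.6 -442.2   84.5] [ 497.6 -442.8] 11.0
top [360 241   8   8  47] [ 365.4 -268.8   84. ] [ 365.4 -269.3] 10.3
top [494 278   5  16  45] [ 269.6 -610.3   87.2] [ 269.9 -613.2] 20.3
10
5 -0.14 -2.33 0 0 -0.02 0.79; 5 -0.16 -2.33 0 0 -0.02 0.79; 5 -0.2 -2.33 0 0 -0.02 0.79; 5 -0.24 -2.32 0 0 -0.02 0.79; 5 -0.26 -2.32 0 0 -0.02 0.79; 5 -0.3 -2.32 0 0 -0.02 0.79; 5 -0.33 -2.31 0 0 -0.02 0.79; 5 -0.36 -2.31 0 0 -0.02 0.79; 5 -0.39 -2.3 0 0 -0.02 0.79; 5 -0.42 -2.3 0 0 -0.02 0.79
```

Emit:
{"op": "send_rows", "data": {"moves": "5 -0.1 -2.4 0 0 0 0.8; 5 -0.2 -2.4 0 0 0 0.8; 5 -0.2 -2.4 0 0 0 0.8; 5 -0.2 -2.4 0 0 0 0.8; 5 -0.3 -2.4 0 0 0 0.8; 5 -0.3 -2.4 0 0 0 0.8; 5 -0.3 -2.4 0 0 0 0.8; 5 -0.4 -2.4 0 0 0 0.8; 5 -0.4 -2.4 0 0 0 0.8; 5 -0.4 -2.4 0 0 0 0.8; 5 0 0 0 0 0 0"}}

```text
clock: 21.47
eef_pos: [493.5, -261.8, 253.5]
tool_rot: [-0.001, 0.09, 0.996, -0.001]
force: [0.3, -0.1, 0.1]
grip_width: 49.9
grip_force: 0.0
```

Run:
```python
from h import *
st(); probes('wrist')
im,d,K,T=cam('wrist'); W=cloud(d,K,T)
m=(W[:,:,2]>30)&(W[:,:,2]<39)&(np.hypot(W[:,:,0]-540,W[:,:,1]+265)<45)
P=W[m][:,:2]; print(m.sum(),cv2.minEnclosingCircle(P.astype(np.float32)),cv2.fitEllipse(cv2.convexHull(P.astype(np.float32))))
```

```text
21.47 [ 493.5 -261.8  253.5] [[-0.984, 0.179, -0.002], [0.179, 0.984, -0.002], [0.002, -0.003, -1.0]] [-0.69  0.01  1.77 -0.    1.36 -2.08] [ 0.3 -0.1  0.1] 49.94434287776278 0.0
wrist [216  31  23  25 434] [ 364.8 -271.2   84.6] [ 364.6 -271.3] 10.3
wrist [91 40  5 13 13] [ 345.3 -390.6   82.1] [ 344.9 -392.6] 5.7
wrist [405 143   4  77 110] [ 520.6 -119.9   82.6] [ 523.9 -119.9] 39.7
wrist [ 78 201  22  21 333] [ 496.4 -444.5   84.4] [ 496.9 -445.1] 10.8
wrist [255 211  20  21 318] [ 539.1 -268.6   84.5] [ 539.8 -268.7] 10.8
wrist [408 226   2  27  33] [ 584.8 -122.1   82.9] [ 586.8 -122.4] 15.0
wrist [409 254   2  17  20] [ 614.4 -123.4   82.8] [ 614.1 -122.9] 9.1
1504 ((539.8842163085938, -268.5467834472656), 31.016056060791016) ((539.9447631835938, -268.701904296875), (61.107330322265625, 61.692386627197266), 109.37760162353516)
```

Probe A is at (539.9,-268.6), and both its disc and its handle circle agree on that.

Run:
```python
from h import *
N=Rd(80)
plan([([539.9,-268.6,140],N,6),([539.9,-268.6,62],N,5)],5)
```

```text
11
5 -0.79 -0.02 1.83 -0.01 -0.02 -0.02; 5 -0.8 -0.03 1.83 -0.01 -0.02 -0.02; 5 -0.79 -0.02 1.84 -0.01 -0.02 -0.02; 5 -0.79 -0.03 1.83 -0.01 -0.02 -0.02; 5 -0.79 -0.03 1.83 -0.01 -0.02 -0.02; 5 -0.8 -0.02 1.83 -0.01 -0.02 -0.02; 5 0 0 1.56 0 0 0; 5 0 0 1.56 0 0 0; 5 0 0 1.56 0 0 0; 5 0 -0.01 1.56 0 0 0; 5 0 0 1.56 0 0 0
```

Emit:
{"op": "send_rows", "data": {"moves": "5 -0.8 0 1.8 0 0 0; 5 -0.8 0 1.8 0 0 0; 5 -0.8 0 1.9 0 0 0; 5 -0.8 0 1.9 0 0 0; 5 -0.8 0 1.8 0 0 0; 5 -0.8 -0.1 1.8 0 0 0; 5 0 0 0 0 0 0; 5 0 0 0 0 0 0"}}

```text
clock: 22.23
eef_pos: [540.0, -266.3, 141.7]
tool_rot: [-0.003, 0.087, 0.996, 0.0]
force: [0.0, -0.1, -0.1]
grip_width: 49.9
grip_force: 0.0
```

Run:
```python
from h import *
st()
plan([([539.9,-268.6,62],Rd(80),5)],5)
```

```text
22.23 [ 540.  -266.3  141.7] [[-0.985, 0.173, -0.005], [0.173, 0.985, 0.001], [0.005, 0.0, -1.0]] [-0.65  0.23  1.74 -0.    1.18 -2.04] [ 0.  -0.1 -0.1] 49.87198098273647 0.0
5
5 -0.01 -0.05 1.53 0.01 -0.06 0; 5 -0.01 -0.04 1.54 0.01 -0.06 0; 5 -0.01 -0.05 1.53 0.01 -0.06 0; 5 -0.01 -0.05 1.54 0.01 -0.06 0; 5 -0.01 -0.04 1.53 0.01 -0.06 0
```

Emit:
{"op": "send_rows", "data": {"moves": "5 0 -0.1 1.5 0 -0.1 0; 5 0 -0.1 1.5 0 -0.1 0; 5 0 -0.1 1.5 0 -0.1 0; 5 0 0 1.5 0 0 0; 5 0 0 1.6 0 0 0; 1 0 0 0 0 0 0; 1 0 0 0 0 0 0; 1 0 0 0 0 0 0; 1 0 0 0 0 0 0; 1 0 0 0 0 0 0; 1 0 0 0 0 0 0; 1 0 0 -1 0 0 0; 1 0 0 -2 0 0 0; 1 0 0 -2.5 0 0 0; 1 0 0 -2.5 0 0 0; 1 0 0 -2.5 0 0 0; 1 0 0 -1 0 0 0; 1 0 0 0 0 0 0"}}

```text
clock: 23.73
eef_pos: [540.9, -271.6, 184.5]
tool_rot: [0.003, 0.088, 0.996, -0.002]
force: [0.4, -0.6, -1.0]
grip_width: 21.4
grip_force: 30.0
```

Run:
```python
from h import *
st()
plan([([*HOLE[3][:2],178],Rd(88),17)],1)
```

```text
23.73 [ 540.9 -271.6  184.5] [[-0.985, 0.175, 0.006], [0.175, 0.985, -0.005], [-0.007, -0.003, -1.0]] [-0.65  0.18  1.72  0.    1.24 -2.05] [ 0.4 -0.6 -1. ] 21.360447357974184 29.99369591474533
17
1 0.38 1.91 0.01 -0.01 0.02 -0.47; 1 0.37 1.92 0.01 -0.01 0.02 -0.47; 1 0.36 1.92 0.02 -0.01 0.02 -0.47; 1 0.33 1.92 0.01 -0.01 0.02 -0.47; 1 0.32 1.92 0.01 -0.01 0.02 -0.47; 1 0.31 1.93 0.01 -0.01 0.02 -0.47; 1 0.29 1.93 0.02 -0.01 0.02 -0.47; 1 0.27 1.93 0.01 -0.01 0.02 -0.47; 1 0.26 1.94 0.02 -0.01 0.02 -0.47; 1 0.24 1.93 0.01 -0.01 0.02 -0.47; 1 0.23 1.94 0.02 -0.01 0.02 -0.47; 1 0.21 1.94 0.01 -0.01 0.02 -0.47; 1 0.19 1.94 0.02 -0.01 0.02 -0.47; 1 0.18 1.94 0.02 -0.01 0.02 -0.47; 1 0.16 1.95 0.02 -0.01 0.02 -0.47; 1 0.15 1.94 0.01 -0.01 0.02 -0.47; 1 0.13 1.95 0.02 -0.01 0.02 -0.47
```

Emit:
{"op": "send_rows", "data": {"moves": "1 0.4 1.9 0 0 0 -0.5; 1 0.4 1.9 0 0 0 -0.5; 1 0.4 1.9 0 0 0 -0.5; 1 0.3 1.9 0 0 0 -0.5; 1 0.3 1.9 0 0 0 -0.5; 1 0.3 1.9 0 0 0 -0.5; 1 0.3 1.9 0 0 0 -0.5; 1 0.3 1.9 0 0 0.4 -0.5; 1 0.3 1.9 0 0 0 -0.5; 1 0.2 1.9 0 0 0 -0.5; 1 0.2 1.9 0 0 0 -0.5; 1 0.2 1.9 0 0 0 -0.5; 1 0.2 1.9 0 0 0 -0.5; 1 0.2 1.9 0 0 0 -0.5; 1 0.2 1.9 0 0 0 -0.5; 1 0.2 2 0 0 0 -0.5; 1 0.1 2 0 0 0 0; 1 0 0 0 0 0 0; 1 0 0 0 0 0 0"}}

```text
clock: 25.32
eef_pos: [528.0, 58.3, 179.2]
tool_rot: [-0.004, 0.017, 1.0, -0.0]
force: [-0.2, 0.1, -1.6]
grip_width: 21.7
grip_force: 30.0
```

```bash
cat >> h.py <<'E'
def held(k):
    "held probe: disc circle (fit in the wrist picture, disc top is ~24.5 below handle point) and correction to hole k"
    st(); s=r.observe(); M=rot(s['tool_rot']); p=np.array(s['eef_pos'])
    im,d,K,T=cam('wrist'); W=cloud(d,K,T); L=(W-p)@M
    m=(np.hypot(L[:,:,0],L[:,:,1])<45)&(np.abs(L[:,:,2]-30)<4)
    print('disc px',m.sum())
    if m.sum()>30:
        P=L[m]; A=np.c_[2*P[:,:2],np.ones(len(P))]
        h=cv2.convexHull(P[:,:2].astype(np.float32))[:,0]
        r_=np.hypot(P[:,0],P[:,1]); print('z',np.median(P[:,2]),'min',P.min(0).round(1),'max',P.max(0).round(1))
        from scipy.optimize import least_squares
        # outer hull points on the camera side
        q=h[h[:,0]>8]; f=least_squares(lambda c:np.hypot(q[:,0]-c[0],q[:,1]-c[1])-31,[0,0],loss='soft_l1').x; print('disc centre in tool',f.round(1),len(q))
    print('tcp->hole in tool',(M.T@(HOLE[k]-p)).round(1))
E
python3 -c "
from h import *
held(3)"
```

```text
25.32 [528.   58.3 179.2] [[-0.999, 0.034, -0.008], [0.034, 0.999, -0.0], [0.008, -0.0, -1.0]] [-0.1   0.02  1.9  -0.    1.23 -1.64] [-0.2  0.1 -1.6] 21.665813485374006 29.993474185466766
disc px 3297
z 32.91614415123721 min [ -7.4 -30.2  26.1] max [31.4 30.5 34. ]
disc centre in tool [0.6 0.1] 27
tcp->hole in tool [ -6.4   2.  125.1]
```

Emit:
{"op": "send_rows", "data": {"moves": "1 -0.4 0.1 1 0 -0.2 0; 1 -0.3 0.1 1 0 -0.2 0; 1 0 0 1 0 0 0; 1 0 0 0 0 0 0; 1 0 0 0 0 0 0"}}

```text
clock: 25.78
eef_pos: [535.2, 59.2, 149.3]
tool_rot: [-0.001, 0.018, 1.0, -0.0]
force: [0.3, -0.5, -1.4]
grip_width: 21.6
grip_force: 30.0
```

```bash
python3 -c "
from h import *
held(3)"
```

```text
25.78 [535.2  59.2 149.3] [[-0.999, 0.037, -0.001], [0.037, 0.999, -0.0], [0.001, -0.0, -1.0]] [-0.1   0.07  1.9  -0.    1.17 -1.63] [ 0.3 -0.5 -1.4] 21.579084707857316 29.993617236614227
disc px 3351
z 32.88557626731158 min [ -7.9 -30.2  26. ] max [31.5 30.4 34. ]
disc centre in tool [0.7 0. ] 22
tcp->hole in tool [ 1.7  0.8 95.3]
```

Emit:
{"op": "send_rows", "data": {"moves": "1 0.1 0.1 0.8 0 0 0; 1 0 0 0.8 0 0 0; 1 0 0 0.6 0 0 0; 1 0 0 0 0 0 0; 1 0 0 0 0 0 0"}}

```text
clock: 26.25
eef_pos: [534.7, 60.5, 128.2]
tool_rot: [0.0, 0.018, 1.0, -0.0]
force: [-0.3, -0.2, -1.7]
grip_width: 21.7
grip_force: 30.0
```

Emit:
{"op": "send_rows", "data": {"moves": "1 0 0 0.5 0 0 0; 1 0 0 0.5 0 0 0; 1 0 0 0 0 0 0; 1 0 0 0 0 0 0"}}

```text
clock: 26.58
eef_pos: [534.9, 60.5, 118.5]
tool_rot: [0.0, 0.018, 1.0, -0.0]
force: [-0.5, 0.6, -1.7]
grip_width: 21.5
grip_force: 30.0
```

Emit:
{"op": "send_rows", "data": {"moves": "1 0.1 0 0.4 0 0 0; 1 0 0 0.4 0 0 0; 1 0 0 0 0 0 0; 1 0 0 0 0 0 0"}}

```text
clock: 26.92
eef_pos: [534.1, 60.4, 110.6]
tool_rot: [0.001, 0.018, 1.0, -0.0]
force: [-0.0, 0.2, -1.1]
grip_width: 21.5
grip_force: 30.0
```

Emit:
{"op": "send_rows", "data": {"moves": "1 0 0 0.4 0 0 0; 1 0 0 0.4 0 0 0; 1 0 0 0 0 0 0; 1 0 0 0 0 0 0"}}

```text
clock: 27.25
eef_pos: [534.1, 60.4, 102.5]
tool_rot: [0.001, 0.018, 1.0, -0.0]
force: [1.4, -1.6, -2.2]
grip_width: 21.6
grip_force: 30.0
```

It is going in freely. Down to home at TCP ≈ 92.

Emit:
{"op": "send_rows", "data": {"moves": "1 0 0 0.5 0 0 0; 1 0 0 0.4 0 0 0; 1 0 0 0.2 0 0 0; 1 0 0 0 0 0 0; 1 0 0 0 0 0 0"}}

```text
clock: 27.67
eef_pos: [534.2, 60.5, 91.7]
tool_rot: [0.001, 0.018, 1.0, -0.0]
force: [-0.6, -1.1, -1.5]
grip_width: 21.6
grip_force: 30.0
```

Emit:
{"op": "send_rows", "data": {"moves": "1 0 0 0.2 0 0 0; 1 0 0 0 0 0 0; 1 0 0 0 0 0 0"}}

```text
clock: 27.92
eef_pos: [534.4, 60.5, 91.7]
tool_rot: [0.0, 0.018, 1.0, -0.0]
force: [-5.8, -0.7, 12.8]
grip_width: 21.7
grip_force: 30.0
```

Emit:
{"op": "send_rows", "data": {"moves": "1 0 0 0.1 0 0 0; 1 0 0 0 0 0 0; 1 0 0 0 0 0 0"}}

```text
clock: 28.17
eef_pos: [534.5, 60.4, 91.6]
tool_rot: [0.0, 0.018, 1.0, -0.0]
force: [-9.3, -1.2, 18.2]
grip_width: 21.4
grip_force: 30.0
```

Probe A is home: it stopped at z 91.7 with 18 N on it. Release, rise, and look for the next probes.

Emit:
{"op": "send_rows", "data": {"moves": "4.5 0 0 -0.3 0 0 0; 4.5 0 0 0 0 0 0; 4.5 0 0 0 0 0 0; 4.5 0 0 0 0 0 0; 4.5 0 0 -1.5 0 0 0; 4.5 0 0 -2.5 0 0 0; 4.5 0 0 -3 0 0 0; 4.5 0 0 -3 0 0 0; 4.5 0.5 -3 -3 0 0 0.8; 4.5 0.8 -3 -2 0 0 0.8; 4.5 1 -3 0 0 0 0.8; 4.5 1 -3 0 0 0 0.8; 4.5 1 -3 0 0 0 0.8; 4.5 1 -3 0 0 0 0.8; 4.5 1 -3 0 0 0 0.8; 4.5 1.2 -3 0 0 0 0.8; 4.5 1.2 -3 0 0 0 0.8; 4.5 1.3 -3 0 0 0 0.8; 4.5 1.5 -2 0 0 0 0.8; 4.5 0 0 0 0 0 0"}}

```text
clock: 29.83
eef_pos: [384.7, -245.8, 240.5]
tool_rot: [0.0, 0.097, 0.995, -0.0]
force: [0.8, 1.4, 0.5]
grip_width: 45.2
grip_force: 0.0
```

```bash
cat >> h.py <<'E'
def disc(c,n='wrist'):
    im,d,K,T=cam(n); W=cloud(d,K,T)
    m=(W[:,:,2]>30)&(W[:,:,2]<39)&(np.hypot(W[:,:,0]-c[0],W[:,:,1]-c[1])<42)
    if m.sum()>20: e=cv2.fitEllipse(cv2.convexHull(W[m][:,:2].astype(np.float32))); print('disc',m.sum(),np.round(e[0],1),np.round(e[1],1))
E
python3 - <<'E'
from h import *
st(); probes('wrist'); probes('top'); disc((365,-271)); disc((497,-445))
s=r.observe(); im,d,K,T=cam('scene'); W=cloud(d,K,T); c=HOLE[3][:2]
m=(np.hypot(W[:,:,0]-c[0],W[:,:,1]-c[1])<14)&(W[:,:,2]>95)&(W[:,:,2]<130); print('A top z',m.sum(),np.nanmax(W[m][:,2]) if m.any() else None)
E
```

```text
29.83 [ 384.7 -245.8  240.5] [[-0.981, 0.194, 0.001], [0.194, 0.981, -0.0], [-0.001, -0.0, -1.0]] [-0.82 -0.24  2.02  0.    1.36 -2.19] [0.8 1.4 0.5] 45.22967653265154 0.0
wrist [221 153  23  23 388] [ 363.3 -271.2   84.5] [ 363.7 -271.3] 10.8
wrist [101 155   7  13  17] [ 336.5 -389.7   81.6] [ 337.4 -391.2] 6.2
wrist [403 246  19   7  34] [ 484.5 -112.    83.4] [ 485.4 -109.4] 9.3
wrist [403 254   2  10  14] [ 493.  -118.8   82.6] [ 494.5 -118.8] 5.8
top [425 194   9   7  51] [ 497.6 -442.4   84.6] [ 497. -443.] 11.4
top [493 278   6  16  44] [ 269.3 -610.8   86.1] [ 270.2 -611.6] 20.2
disc 1911 [ 363.7 -271.6] [60.9 61.3]
disc 218 [ 476.3 -440.6] [19.4 41.5]
A top z 31 111.02142669231523
```

Probe A's top measures about 109 to 111, which is home. Probe C is at (363.7,-271.5); grasp it.

Emit:
{"op": "send_rows", "data": {"moves": "5 0.5 -1 2 0 0 0; 5 0.5 -1 2 0 0 0; 5 0.6 -0.9 2 0 0 0; 5 0 0 2 0 0 0; 5 0 0 2 0 0 0; 5 0 0 0 0 0 0; 5 0 0 0 0 0 0"}}

```text
clock: 30.67
eef_pos: [366.0, -267.8, 140.3]
tool_rot: [0.0, 0.094, 0.996, 0.001]
force: [0.8, -0.3, 1.3]
grip_width: 50.3
grip_force: 0.0
```

Run:
```python
from h import *
st(); plan([([363.7,-271.5,62],Rd(79),5)],5)
```

```text
30.67 [ 366.  -267.8  140.3] [[-0.982, 0.187, 0.0], [0.187, 0.982, 0.002], [0.0, 0.002, -1.0]] [-0.88 -0.13  2.12  0.    1.15 -2.27] [ 0.8 -0.3  1.3] 50.25973205488634 0.0
5
5 0.03 -0.08 1.51 0.02 0 0.05; 5 0.03 -0.09 1.5 0.02 0 0.05; 5 0.04 -0.08 1.51 0.02 0 0.05; 5 0.03 -0.08 1.51 0.02 0 0.05; 5 0.03 -0.08 1.5 0.02 0 0.05
```

Emit:
{"op": "send_rows", "data": {"moves": "5 0.1 -0.2 1.5 0 0 0; 5 0.1 -0.2 1.5 0 0 0; 5 0 0 1.5 0 0 0; 5 0 0 1.5 0 0 0; 5 0 0 1.6 0 0 0; 1 0 0 0 0 0 0; 1 0 0 0 0 0 0; 1 0 0 0 0 0 0; 1 0 0 0 0 0 0; 1 0 0 0 0 0 0; 1 0 0 0 0 0 0; 1 0 0 -1 0 0 0; 1 0 0 -2 0 0 0; 1 0 0 -2.5 0 0 0; 1 0 0 -2.5 0 0 0; 1 0 0 -2.5 0 0 0; 1 0 0 -1.5 0 0 0; 1 0 0 0 0 0 0"}}

```text
clock: 32.17
eef_pos: [364.5, -274.2, 189.3]
tool_rot: [0.004, 0.095, 0.996, -0.003]
force: [0.0, 0.1, -1.0]
grip_width: 21.6
grip_force: 30.0
```

Run:
```python
from h import *
st()
plan([([*HOLE[2][:2],178],Rd(88),16)],1,dec=1)
```

```text
32.17 [ 364.5 -274.2  189.3] [[-0.982, 0.188, 0.007], [0.188, 0.982, -0.007], [-0.008, -0.005, -1.0]] [-0.9  -0.19  2.08  0.    1.25 -2.28] [ 0.   0.1 -1. ] 21.62538138725704 29.999088048934937
16
1 -0.7 1.8 0 0 0 -0.6; 1 -0.7 1.8 0.1 0 0 -0.6; 1 -0.8 1.8 0 0 0 -0.6; 1 -0.8 1.8 0.1 0 0 -0.6; 1 -0.7 1.8 0 0 0 -0.6; 1 -0.8 1.8 0.1 0 0 -0.6; 1 -0.9 1.8 0 0 0 -0.6; 1 -0.8 1.7 0.1 0 0 -0.6; 1 -0.9 1.8 0 0 0 -0.6; 1 -0.8 1.7 0.1 0 0 -0.6; 1 -0.9 1.8 0 0 0 -0.6; 1 -0.9 1.7 0.1 0 0 -0.6; 1 -1 1.7 0 0 0 -0.6; 1 -0.9 1.7 0.1 0 0 -0.6; 1 -1 1.7 0 0 0 -0.6; 1 -1 1.7 0.1 0 0 -0.6
```

Emit:
{"op": "send_rows", "data": {"moves": "1 -0.7 1.8 0 0 0 -0.6; 1 -0.7 1.8 0 0 0 -0.6; 1 -0.8 1.8 0 0 0 -0.6; 1 -0.8 1.8 0 0 0 -0.6; 1 -0.7 1.8 0 0 0 -0.6; 1 -0.8 1.8 0 0 0 -0.6; 1 -0.9 1.8 0 0 0 -0.6; 1 -0.8 1.7 0 0 0 -0.6; 1 -0.9 1.8 0.1 0 0 -0.6; 1 -0.8 1.7 0.1 0 0 -0.6; 1 -0.9 1.8 0.1 0 0 -0.6; 1 -0.9 1.7 0.1 0 0 -0.6; 1 -1 1.7 0.1 0 0 -0.6; 1 -0.9 1.7 0.1 0 0 -0.6; 1 -1 1.7 0.1 0 0 -0.6; 1 -1 1.7 0.1 0 0 -0.5; 1 0 0 0 0 0 0; 1 0 0 0 0 0 0; 1 0 0 0 0 0 0"}}

```text
clock: 33.75
eef_pos: [528.8, -8.2, 176.3]
tool_rot: [-0.0, 0.012, 1.0, -0.0]
force: [0.1, -0.5, -0.5]
grip_width: 21.3
grip_force: 30.0
```

```bash
python3 -c "
from h import *
held(2)"
```

```text
33.75 [528.8  -8.2 176.3] [[-1.0, 0.024, -0.0], [0.024, 1.0, -0.0], [0.0, -0.0, -1.0]] [-0.23  0.01  1.91 -0.    1.22 -1.78] [ 0.1 -0.5 -0.5] 21.2873536009083 29.99901920557022
disc px 3502
z 31.489753842730664 min [ -8.1 -30.6  26.1] max [31.6 30.6 34. ]
disc centre in tool [0.5 0.1] 28
tcp->hole in tool [ -2.1  -1.5 122.3]
```

Emit:
{"op": "send_rows", "data": {"moves": "1 -0.3 -0.2 1 0 0 0; 1 0 0 1 0 0 0; 1 0 0 1 0 0 0; 1 0 0 1 0 0 0; 1 0 0 0.8 0 0 0; 1 0 0 0 0 0 0; 1 0 0 0 0 0 0; 1 0 0 0 0 0 0"}}

```text
clock: 34.47
eef_pos: [532.9, -10.1, 129.4]
tool_rot: [0.001, 0.012, 1.0, -0.0]
force: [0.2, 0.4, -0.8]
grip_width: 21.5
grip_force: 30.0
```

```bash
python3 -c "
from h import *
held(2)"
```

```text
34.47 [532.9 -10.1 129.4] [[-1.0, 0.024, 0.002], [0.024, 1.0, -0.0], [-0.002, -0.0, -1.0]] [-0.23  0.08  1.93  0.    1.12 -1.78] [ 0.2  0.4 -0.8] 21.46413846218475 29.999026358127594
disc px 3516
z 31.495696478108194 min [ -8.4 -30.6  26. ] max [31.8 30.7 34. ]
disc centre in tool [0.6 0.1] 19
tcp->hole in tool [ 2.3  0.3 75.4]
```

Emit:
{"op": "send_rows", "data": {"moves": "1 0.2 0 0.5 0 0 0; 1 0 0 0.5 0 0 0; 1 0 0 0.4 0 0 0; 1 0 0 0 0 0 0; 1 0 0 0 0 0 0"}}

```text
clock: 34.93
eef_pos: [530.8, -10.0, 114.9]
tool_rot: [0.001, 0.012, 1.0, -0.0]
force: [2.1, 0.5, -1.8]
grip_width: 21.2
grip_force: 30.0
```

Emit:
{"op": "send_rows", "data": {"moves": "1 0 0 0.4 0 0 0; 1 0 0 0.4 0 0 0; 1 0 0 0 0 0 0; 1 0 0 0 0 0 0"}}

```text
clock: 35.27
eef_pos: [530.8, -10.0, 106.9]
tool_rot: [0.001, 0.012, 1.0, -0.0]
force: [1.8, 0.2, -1.7]
grip_width: 21.0
grip_force: 30.0
```

Going in cleanly; on to home at TCP ≈ 90.

Emit:
{"op": "send_rows", "data": {"moves": "1 0 0 0.5 0 0 0; 1 0 0 0.5 0 0 0; 1 0 0 0.5 0 0 0; 1 0 0 0 0 0 0; 1 0 0 0.3 0 0 0; 1 0 0 0 0 0 0; 1 0 0 0 0 0 0"}}

```text
clock: 35.85
eef_pos: [531.0, -10.0, 90.2]
tool_rot: [0.001, 0.012, 1.0, -0.0]
force: [-1.3, 0.9, 5.3]
grip_width: 21.6
grip_force: 30.0
```

Emit:
{"op": "send_rows", "data": {"moves": "1 0 0 0.2 0 0 0; 1 0 0 0 0 0 0; 1 0 0 0 0 0 0"}}

```text
clock: 36.1
eef_pos: [531.2, -10.0, 90.1]
tool_rot: [0.0, 0.012, 1.0, -0.0]
force: [-8.2, 1.7, 18.8]
grip_width: 21.4
grip_force: 30.0
```

Emit:
{"op": "send_rows", "data": {"moves": "4.5 0 0 -0.3 0 0 0; 4.5 0 0 0 0 0 0; 4.5 0 0 0 0 0 0; 4.5 0 0 0 0 0 0; 4.5 0 0 -1.5 0 0 0; 4.5 0 0 -2.5 0 0 0; 4.5 0 0 -3 0 0 0; 4.5 0 0 -3 0 0 0; 4.5 0 -3 -3 0 0 1.5; 4.5 0 -3 -2 0 0 1.5; 4.5 0.2 -3 0 0 0 1.5; 4.5 0.2 -3 0 0 0 1.5; 4.5 0.4 -3 0 0 0 1.5; 4.5 0.5 -3 0 0 0 1.5; 4.5 0.5 -3 0 0 0 1.5; 4.5 0.6 -3 0 0 0 1.5; 4.5 0.6 -3 0 0 0 1.5; 4.5 0.8 -3 0 0 0 1.5; 4.5 0.8 -3 0 0 0 1.5; 4.5 0.8 -3 0 0 0 1.5"}}

```text
clock: 37.77
eef_pos: [416.9, -352.0, 238.8]
tool_rot: [0.0, 0.169, 0.986, 0.0]
force: [-0.2, -0.7, 0.2]
grip_width: 45.1
grip_force: 0.0
```

Emit:
{"op": "send_rows", "data": {"moves": "5 0.4 -2.5 0 0 0 0; 5 0.4 -2 0 0 0 0; 5 0 0 0 0 0 0; 5 0 0 0 0 0 0"}}

```text
clock: 38.1
eef_pos: [395.0, -391.0, 238.8]
tool_rot: [0.0, 0.169, 0.986, 0.001]
force: [0.7, 0.6, 0.5]
grip_width: 50.3
grip_force: 0.0
```

Run:
```python
from h import *
st(); probes('wrist'); probes('top'); disc((497,-445))
im,d,K,T=cam('scene'); W=cloud(d,K,T)
for k in(2,3):
    c=HOLE[k][:2];m=(np.hypot(W[:,:,0]-c[0],W[:,:,1]-c[1])<14)&(W[:,:,2]>95)&(W[:,:,2]<130); print('top z',k,m.sum(),np.nanmax(W[m][:,2]) if m.any() else None)
```

```text
38.1 [ 395.  -391.   238.8] [[-0.943, 0.333, 0.001], [0.333, 0.943, 0.001], [-0.001, 0.002, -1.0]] [-0.98  0.02  1.79  0.    1.34 -2.22] [0.7 0.6 0.5] 50.29357339370284 0.0
wrist [501 123   7  17  28] [ 424.9 -164.9   82.2] [ 426.1 -162.5] 7.4
wrist [235 276  21  20 308] [ 495.4 -445.6   84.5] [ 496.2 -445.6] 10.8
top [426 194   8   7  47] [ 497.7 -444.1   84.8] [ 497.7 -443.6] 10.3
disc 1424 [ 496.4 -445.9] [61.2 61.6]
top z 2 14 110.01165369395062
top z 3 35 111.76241899139268
```

Emit:
{"op": "send_rows", "data": {"moves": "5 -1.9 -0.3 1.5 0 0 0; 5 -1.9 -0.3 1.5 0 0 0; 5 -1.9 -0.3 1.5 0 0 0; 5 -1.9 -0.3 1.5 0 0 0; 5 -1.9 -0.3 1.5 0 0 0; 5 -1.9 -0.3 1.5 0 0 0; 5 0 0 0 0 0 0; 5 0 0 0 0 0 0; 5 0 0 0 0 0 0"}}

```text
clock: 39.05
eef_pos: [497.4, -445.0, 150.4]
tool_rot: [0.001, 0.168, 0.986, -0.0]
force: [0.7, 0.1, 0.3]
grip_width: 49.8
grip_force: 0.0
```

Run:
```python
from h import *
st(); s=r.observe(); N=rot(s['tool_rot']);plan([([496.3,-445.8,62],N,1)],5)
```

```text
39.05 [ 497.4 -445.   150.4] [[-0.944, 0.331, 0.002], [0.331, 0.944, -0.001], [-0.002, 0.0, -1.0]] [-0.9   0.36  1.57  0.    1.22 -2.13] [0.7 0.1 0.3] 49.77512530583496 0.0
1
5 0.09 -0.11 8.54 0 0 0
```

Emit:
{"op": "send_rows", "data": {"moves": "5 0.1 -0.1 1.5 0 0 0; 5 0 0 1.5 0 0 0; 5 0 0 1.5 0 0 0; 5 0 0 1.5 0 0 0; 5 0 0 1.5 0 0 0; 5 0 0 1 0 0 0; 1 0 0 0 0 0 0; 1 0 0 0 0 0 0; 1 0 0 0 0 0 0; 1 0 0 0 0 0 0; 1 0 0 0 0 0 0; 1 0 0 0 0 0 0; 1 0 0 -1 0 0 0; 1 0 0 -2 0 0 0; 1 0 0 -2.5 0 0 0; 1 0 0 -2.5 0 0 0; 1 0 0 -2.5 0 0 0; 1 0 0 -1.5 0 0 0; 1 0 0 0 0 0 0"}}

```text
clock: 40.63
eef_pos: [497.5, -448.0, 189.9]
tool_rot: [0.004, 0.168, 0.986, -0.003]
force: [0.6, -0.4, -0.8]
grip_width: 21.5
grip_force: 30.0
```

Run:
```python
from h import *
st()
plan([([*HOLE[1][:2],178],Rd(88),18)],1,dec=1)
```

```text
40.63 [ 497.5 -448.   189.9] [[-0.943, 0.331, 0.007], [0.331, 0.943, -0.007], [-0.009, -0.004, -1.0]] [-0.9   0.32  1.54  0.    1.27 -2.14] [ 0.6 -0.4 -0.8] 21.51704038172692 29.997484982013702
18
1 0.5 2 0 0 0 -1; 1 0.5 2 0.1 0 0 -1; 1 0.4 2 0 0 0 -1; 1 0.5 2 0 0 0 -1; 1 0.3 2 0.1 0 0 -1; 1 0.4 2 0 0 0 -1; 1 0.3 2.1 0.1 0 0 -1; 1 0.3 2 0 0 0 -1; 1 0.2 2 0 0 0 -1; 1 0.2 2.1 0.1 0 0 -1; 1 0.2 2 0 0 0 -1; 1 0.1 2.1 0 0 0 -1; 1 0.1 2 0.1 0 0 -1; 1 0 2.1 0 0 0 -1; 1 0.1 2 0.1 0 0 -1; 1 -0.1 2.1 0 0 0 -1; 1 0 2 0 0 0 -1; 1 -0.1 2.1 0.1 0 0 -1
```

Emit:
{"op": "send_rows", "data": {"moves": "1 0.5 2 0 0 0 -1; 1 0.5 2 0 0 0 -1; 1 0.4 2 0 0 0 -1; 1 0.5 2 0 0 0 -1; 1 0.3 2 0 0 0 -1; 1 0.4 2 0 0 0 -1; 1 0.3 2.1 0 0 0 -1; 1 0.3 2 0 0 0 -1; 1 0.2 2 0.1 0 0 -1; 1 0.2 2.1 0.1 0 0 -1; 1 0.2 2 0.1 0 0 -1; 1 0.1 2.1 0.1 0 0 -1; 1 0.1 2 0.1 0 0 -1; 1 0 2.1 0.1 0 0 -1; 1 0.1 2 0.1 0 0 -1; 1 -0.1 2.1 0 0 0 -1; 1 0 2 0 0 0 -1; 1 -0.1 2.1 0 0 0 -1; 1 0 0 0 0 0 0; 1 0 0 0 0 0 0"}}

```text
clock: 42.3
eef_pos: [526.0, -77.1, 176.3]
tool_rot: [-0.0, 0.011, 1.0, 0.0]
force: [0.3, 0.5, -0.6]
grip_width: 21.9
grip_force: 30.0
```

```bash
python3 -c "
from h import *
held(1)"
```

```text
42.3 [526.  -77.1 176.3] [[-1.0, 0.022, -0.0], [0.022, 1.0, 0.0], [0.0, 0.0, -1.0]] [-0.36  0.02  1.9   0.    1.22 -1.91] [ 0.3  0.5 -0.6] 21.899661130333026 29.99723196029663
disc px 3453
z 31.03995237118862 min [ -8.3 -30.5  26.1] max [31.2 30.7 33.9]
disc centre in tool [-0.1  0. ] 25
tcp->hole in tool [ -2.3  -2.6 122.3]
```

Emit:
{"op": "send_rows", "data": {"moves": "1 -0.1 -0.3 1 0 0 0; 1 0 0 1 0 0 0; 1 0 0 1 0 0 0; 1 0 0 1 0 0 0; 1 0 0 0.8 0 0 0; 1 0 0 0 0 0 0; 1 0 0 0 0 0 0; 1 0 0 0 0 0 0"}}

```text
clock: 43.02
eef_pos: [528.1, -81.1, 129.9]
tool_rot: [0.001, 0.012, 1.0, -0.0]
force: [-0.6, -0.3, -1.0]
grip_width: 21.8
grip_force: 30.0
```

```bash
python3 -c "
from h import *
held(1)"
```

```text
43.02 [528.1 -81.1 129.9] [[-1.0, 0.024, 0.002], [0.024, 1.0, -0.0], [-0.002, -0.0, -1.0]] [-0.36  0.09  1.93  0.    1.13 -1.91] [-0.6 -0.3 -1. ] 21.771474892091458 29.997381269931793
disc px 3460
z 31.012931237269854 min [ -8.2 -30.5  26. ] max [31.1 30.5 34. ]
disc centre in tool [-0.  0.] 25
tcp->hole in tool [ 0.1  1.4 75.9]
```

Emit:
{"op": "send_rows", "data": {"moves": "1 0 0.1 0.5 0 0 0; 1 0 0 0.5 0 0 0; 1 0 0 0.4 0 0 0; 1 0 0 0 0 0 0; 1 0 0 0 0 0 0"}}

```text
clock: 43.48
eef_pos: [527.8, -79.9, 115.3]
tool_rot: [0.001, 0.012, 1.0, -0.0]
force: [-0.2, -0.4, -1.1]
grip_width: 21.7
grip_force: 30.0
```

Emit:
{"op": "send_rows", "data": {"moves": "1 0 0 0.4 0 0 0; 1 0 0 0.4 0 0 0; 1 0 0 0 0 0 0; 1 0 0 0 0 0 0"}}

```text
clock: 43.82
eef_pos: [527.8, -79.9, 107.3]
tool_rot: [0.001, 0.012, 1.0, -0.0]
force: [0.8, -0.1, -0.2]
grip_width: 21.3
grip_force: 30.0
```

Emit:
{"op": "send_rows", "data": {"moves": "1 0 0 0.5 0 0 0; 1 0 0 0.5 0 0 0; 1 0 0 0.5 0 0 0; 1 0 0 0 0 0 0; 1 0 0 0.3 0 0 0; 1 0 0 0 0 0 0; 1 0 0 0 0 0 0"}}

```text
clock: 44.4
eef_pos: [528.0, -79.9, 89.7]
tool_rot: [0.001, 0.012, 1.0, -0.0]
force: [-0.8, -0.3, 0.8]
grip_width: 21.7
grip_force: 30.0
```

Emit:
{"op": "send_rows", "data": {"moves": "1 0 0 0.2 0 0 0; 1 0 0 0 0 0 0; 1 0 0 0 0 0 0"}}

```text
clock: 44.65
eef_pos: [528.1, -79.9, 89.6]
tool_rot: [0.0, 0.012, 1.0, -0.0]
force: [-5.6, 1.6, 13.5]
grip_width: 21.5
grip_force: 30.0
```

Probe B is home too. Release, rise, back away from the lid, then go to the counter.

Emit:
{"op": "send_rows", "data": {"moves": "4.5 0 0 -0.3 0 0 0; 4.5 0 0 0 0 0 0; 4.5 0 0 0 0 0 0; 4.5 0 0 0 0 0 0; 4.5 0 0 -1.5 0 0 0; 4.5 0 0 -2.5 0 0 0; 4.5 0 0 -3 0 0 0; 4.5 0 0 -3 0 0 0; 4.5 2 0 -3 0 0 0; 4.5 2.5 0 -2 0 0 0; 4.5 2.5 1 0 0 0 0; 4.5 2.5 2 0 0 0 0; 4.5 2 2 0 0 0 0; 4.5 0 0 0 0 0 0; 4.5 0 0 0 0 0 0"}}

```text
clock: 45.9
eef_pos: [413.3, -26.6, 240.3]
tool_rot: [0.001, 0.011, 1.0, -0.0]
force: [0.8, 0.5, 0.8]
grip_width: 45.4
grip_force: 0.0
```

Run:
```python
from h import *
st()
im,d,K,T=cam('wrist'); W=cloud(d,K,T)
for k in(1,2,3):
    c=HOLE[k][:2];m=(np.hypot(W[:,:,0]-c[0],W[:,:,1]-c[1])<16)&(W[:,:,2]>90)&(W[:,:,2]<130); print('top z',k,m.sum(),np.nanmedian(W[m],0).round(1) if m.any() else None)
    m=(np.hypot(W[:,:,0]-c[0],W[:,:,1]-c[1])<34)&(W[:,:,2]>50)&(W[:,:,2]<75)&(im.min(2)>90);print(' disc z',m.sum(),np.nanmedian(W[m][:,2]) if m.any() else None)
# aim at knob with the camera: tool x along -x
a=plan([([385,370,240],Rd(60),14)],5,dec=1)
```

```text
45.9 [413.3 -26.6 240.3] [[-1.0, 0.023, 0.002], [0.023, 1.0, -0.001], [-0.002, -0.001, -1.0]] [-0.34 -0.36  2.12  0.    1.39 -1.89] [0.8 0.5 0.8] 45.402134998114306 0.0
top z 1 257 [523.6 -74.  107.6]
 disc z 763 58.60382405869518
top z 2 473 [524.3 -10.1 107.5]
 disc z 1415 58.64991912265043
top z 3 0 None
 disc z 285 58.64588399211999
14
5 0.3 2.8 0 0 0 2; 5 0.3 2.9 0 0 0 2; 5 0.5 2.8 -0.1 0 0 2; 5 0.6 2.7 0 0 0 2; 5 0.6 2.8 0 0 0 2; 5 0.8 2.7 0 0 0 2; 5 0.9 2.8 0 0 0 2; 5 0.9 2.6 -0.1 0 0 2; 5 1.1 2.7 0 0 0 2; 5 1.1 2.6 0 0 0 2; 5 1.2 2.6 0 0 0 2; 5 1.3 2.5 0 0 0 2; 5 1.4 2.5 -0.1 0 0 2; 5 1.5 2.4 0 0 0 2
```

All three discs lie at z 58.6, which is the post top plus 5 mm, so every probe is home. On to the knob.

Emit:
{"op": "send_rows", "data": {"moves": "5 0.3 2.8 0 0 0 2; 5 0.3 2.9 0 0 0 2; 5 0.5 2.8 0 0 0 2; 5 0.6 2.7 0 0 0 2; 5 0.6 2.8 0 0 0 2; 5 0.8 2.7 0 0 0 2; 5 0.9 2.8 0 0 0 2; 5 0.9 2.6 0 0 0 2; 5 1.1 2.7 0 0 0 2; 5 1.1 2.6 0 0 0 2; 5 1.2 2.6 0 0 0 2; 5 1.3 2.5 0 0 0 2; 5 1.4 2.5 0 0 0 2; 5 1.5 2.4 0 0 0 2; 5 0 0 0 0 0 0; 5 0 0 0 0 0 0"}}

```text
clock: 47.28
eef_pos: [385.8, 370.7, 239.4]
tool_rot: [0.0, 0.253, 0.968, -0.001]
force: [0.1, -0.6, 0.2]
grip_width: 49.8
grip_force: 0.0
```

Run:
```python
from h import *
st()
im,d,K,T=cam('wrist'); W=cloud(d,K,T); np.savez('w6.npz',im=im,d=d,K=K,T=T)
m=(W[:,:,2]>99)&(W[:,:,2]<110)&(np.hypot(W[:,:,0]-430,W[:,:,1]-372)<40)
rc=cv2.minAreaRect(W[m][:,:2].astype(np.float32)); print('knob',m.sum(),rc,np.median(W[m],0))
b=(W[:,:,2]>57)&(W[:,:,2]<64)&(im.min(2)>150)&(np.hypot(W[:,:,0]-430,W[:,:,1]-372)<110)
print('box',b.sum(),cv2.minAreaRect(W[b][:,:2].astype(np.float32)))
ys,xs=np.where(m); print(xs.mean(),ys.mean())
u,v=int(xs.mean()),int(ys.mean()); u0=min(max(u-90,0),332);v0=min(max(v-70,0),244); print(u0,v0)
save('k1.png',im,4,(u0,v0,u0+180,v0+140))
```

```text
47.28 [385.8 370.7 239.4] [[-0.872, 0.489, 0.001], [0.489, 0.872, -0.001], [-0.001, -0.001, -1.0]] [ 0.55 -0.04  1.84 -0.    1.34 -0.51] [ 0.1 -0.6  0.2] 49.84821396153509 0.0
knob 675 ((428.4806823730469, 371.65081787109375), (45.340576171875, 13.856654167175293), 69.9291000366211) [427.54022898 371.34213836 103.32168934]
box 10420 ((428.6600036621094, 371.48760986328125), (129.0371551513672, 138.758544921875), 11.36213207244873)
285.04740740740743 222.7762962962963
195 152
```

View pics/k1.png

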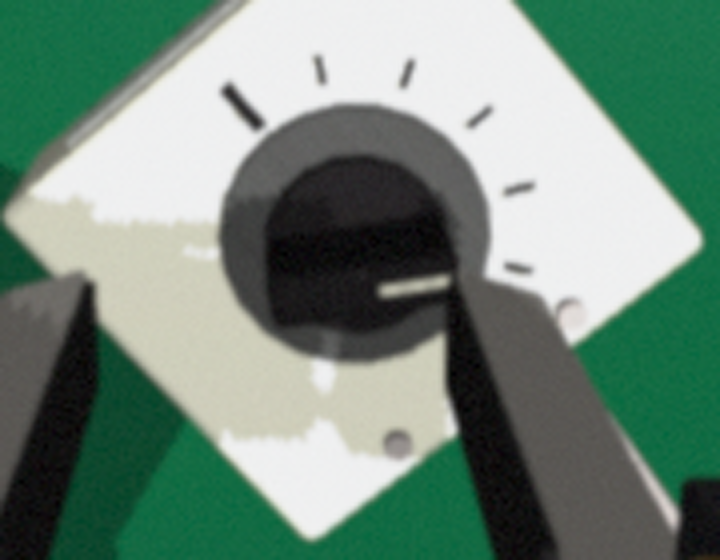

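The pointer is at (420,287), pointing right, at 69.9° in world terms. The zero mark is at (240,105), at 191.4°. The knob must turn 121.5° anticlockwise, and its centre is (428.5,371.6).

Run:
```python
from h import *
plan([([428.5,371.6,160],Rd(-20.1),14)],4,dec=1)
```

```text
14
4 -0.3 0.2 0.5 0 0 5.8; 4 -0.2 0.1 0.6 0 0 5.8; 4 -0.2 0.3 0.5 0 0 5.8; 4 -0.2 0.2 0.6 0 0 5.8; 4 -0.2 0.2 0.5 0 0 5.8; 4 -0.1 0.3 0.6 0 0 5.8; 4 -0.2 0.3 0.5 0 0 5.8; 4 -0.1 0.3 0.6 0 0 5.8; 4 0 0.3 0.5 0 0 5.8; 4 -0.1 0.3 0.6 0 0 5.8; 4 0 0.3 0.5 0 0 5.8; 4 0.1 0.3 0.6 0 0 5.8; 4 0 0.3 0.5 0 0 5.8; 4 0.1 0.3 0.6 0 0 5.8
```

Emit:
{"op": "send_rows", "data": {"moves": "4 -0.3 0.2 0.5 0 0 5.8; 4 -0.2 0.1 0.6 0 0 5.8; 4 -0.2 0.3 0.5 0 0 5.8; 4 -0.2 0.2 0.6 0 0 5.8; 4 -0.2 0.2 0.5 0 0 5.8; 4 -0.1 0.3 0.6 0 0 5.8; 4 -0.2 0.3 0.5 0 0 5.8; 4 -0.1 0.3 0.6 0 0 5.8; 4 0 0.3 0.5 0 0 5.8; 4 -0.1 0.3 0.6 0 0 5.8; 4 0 0.3 0.5 0 0 5.8; 4 0.1 0.3 0.6 0 0 5.8; 4 0 0.3 0.5 0 0 5.8; 4 0.1 0.3 0.6 0 0 5.8; 4 0 0 0 0 0 0; 4 0 0 0 0 0 0"}}

```text
clock: 48.67
eef_pos: [428.7, 370.5, 163.0]
tool_rot: [0.001, 0.822, 0.57, 0.0]
force: [0.3, -0.1, 0.1]
grip_width: 40.3
grip_force: 0.0
```

Run:
```python
from h import *
st();plan([([428.5,371.6,98],Rd(-20.1),4)],4)
```

```text
48.67 [428.7 370.5 163. ] [[0.35, 0.937, 0.001], [0.937, -0.35, -0.001], [-0.001, 0.001, -1.0]] [ 0.51  0.12  1.83 -0.    1.2   0.87] [ 0.3 -0.1  0.1] 40.330210402114616 0.0
4
4 0.02 -0.02 1.55 0.02 0.01 -0.1; 4 0.03 -0.01 1.55 0.02 0.01 -0.1; 4 0.02 -0.02 1.55 0.02 0.01 -0.1; 4 0.03 -0.02 1.55 0.02 0.01 -0.1
```

Lower, grip and begin turning anticlockwise seen from above. The tool z points down, so that is negative rz.

Emit:
{"op": "send_rows", "data": {"moves": "4 0.1 -0.1 1.5 0 0 0; 4 0 0 1.5 0 0 0; 4 0 0 1.5 0 0 -0.4; 4 0 0 1.7 0 0 0; 0 0 0 0 0 0 0; 0 0 0 0 0 0 0; 0 0 0 0 0 0 0; 0 0 0 0 0 0 0; 0 0 0 0 0 0 0; 0 0 0 0 0 0 0; 0 0 0 0 0 0 -3; 0 0 0 0 0 0 -5; 0 0 0 0 0 0 -6; 0 0 0 0 0 0 -6; 0 0 0 0 0 0 0"}}

```text
clock: 49.92
eef_pos: [429.5, 373.0, 102.9]
tool_rot: [0.002, 0.707, 0.707, 0.002]
force: [3.0, -3.4, 0.8]
grip_width: 13.6
grip_force: 30.0
```

```bash
python3 -c "
from h import *
st(); s=r.observe(); M=rot(s['tool_rot']); print(np.degrees(np.arctan2(M[1,1],M[0,1])),s['wrist_torque'])"
```

```text
49.92 [429.5 373.  102.9] [[0.001, 1.0, 0.006], [1.0, -0.001, 0.0], [0.0, 0.006, -1.0]] [ 0.52  0.2   1.85 -0.    1.08  0.52] [ 3.  -3.4  0.8] 13.553836035801885 29.994919002056122
-0.039282296655807465 [-0.48212681 -0.52866807  0.05458026]
```

Emit:
{"op": "send_rows", "data": {"moves": "0 0 0 0 0 0 -6; 0 0 0 0 0 0 -6; 0 0 0 0 0 0 -6; 0 0 0 0 0 0 -6; 0 0 0 0 0 0 -6; 0 0 0 0 0 0 -6; 0 0 0 0 0 0 -6; 0 0 0 0 0 0 -6; 0 0 0 0 0 0 -6; 0 0 0 0 0 0 -6; 0 0 0 0 0 0 -6; 0 0 0 0 0 0 -6; 0 0 0 0 0 0 -6; 0 0 0 0 0 0 -6; 0 0 0 0 0 0 -6; 0 0 0 0 0 0 -5; 0 0 0 0 0 0 0; 0 0 0 0 0 0 0"}}

```text
clock: 51.42
eef_pos: [428.0, 371.3, 102.9]
tool_rot: [0.0, -0.041, 0.999, -0.002]
force: [-2.9, -9.5, 9.2]
grip_width: 13.7
grip_force: 30.0
```

```bash
python3 -c "
from h import *
st(); s=r.observe(); M=rot(s['tool_rot']); print(np.degrees(np.arctan2(M[1,1],M[0,1])),s['wrist_torque'])"
```

```text
51.42 [428.  371.3 102.9] [[-0.997, -0.083, 0.001], [-0.083, 0.997, -0.005], [-0.001, -0.005, -1.0]] [ 0.52  0.2   1.86 -0.01  1.09 -1.13] [-2.9 -9.5  9.2] 13.737952489341822 29.99751627445221
94.73756193218657 [-1.81857296  0.54746532  0.0353457 ]
```

Emit:
{"op": "send_rows", "data": {"moves": "0 0 0 0 0 0 -3; 0 0 0 0 0 0 -2; 0 0 0 0 0 0 0; 0 0 0 0 0 0 0"}}

```text
clock: 51.75
eef_pos: [428.0, 371.2, 102.9]
tool_rot: [0.0, -0.085, 0.996, -0.003]
force: [-1.3, -10.0, 9.6]
grip_width: 13.7
grip_force: 30.0
```

```bash
python3 -c "
from h import *
st(); s=r.observe(); M=rot(s['tool_rot']); print(np.degrees(np.arctan2(M[1,1],M[0,1])),s['wrist_torque'])"
```

```text
51.75 [428.  371.2 102.9] [[-0.986, -0.169, 0.001], [-0.169, 0.986, -0.005], [-0.0, -0.005, -1.0]] [ 0.52  0.2   1.86 -0.01  1.09 -1.22] [ -1.3 -10.    9.6] 13.702053065141868 29.997628927230835
99.73741179100524 [-1.94052208  0.49318352  0.0680147 ]
```

Emit:
{"op": "send_rows", "data": {"moves": "0 0 0 0 0 0 -2; 0 0 0 0 0 0 -2; 0 0 0 0 0 0 0; 0 0 0 0 0 0 0"}}

```text
clock: 52.08
eef_pos: [428.1, 371.1, 102.9]
tool_rot: [0.0, -0.119, 0.993, -0.002]
force: [-1.3, -10.9, 10.2]
grip_width: 14.3
grip_force: 30.7
```

```bash
python3 -c "
from h import *
st(); s=r.observe(); M=rot(s['tool_rot']); print(np.degrees(np.arctan2(M[1,1],M[0,1])),s['wrist_torque'])"
```

```text
52.08 [428.1 371.1 102.9] [[-0.972, -0.235, 0.001], [-0.235, 0.972, -0.005], [0.0, -0.005, -1.0]] [ 0.52  0.2   1.86 -0.01  1.09 -1.29] [ -1.3 -10.9  10.2] 14.284282973970704 30.746754705905914
103.61165664783411 [-1.98875771  0.53471237 -0.67438905]
```

The stop is felt: z torque jumped to -0.67 Nm, and the grip widened. Release, rise and check.

Emit:
{"op": "send_rows", "data": {"moves": "0 0 0 0 0 0 1; 4.5 0 0 0 0 0 0; 4.5 0 0 0 0 0 0; 4.5 0 0 0 0 0 0; 4.5 0 0 0 0 0 0; 4.5 0 0 -1 0 0 0; 4.5 0 0 -2 0 0 0; 4.5 0 0 -3 0 0 0; 4.5 0 0 -3 0 0 0; 4.5 2 0 -3 0 0 0; 4.5 2 0 -2 0 0 0; 4.5 0 0 0 0 0 0; 4.5 0 0 0 0 0 0"}}

```text
clock: 53.17
eef_pos: [388.8, 364.7, 243.1]
tool_rot: [0.003, -0.112, 0.994, 0.001]
force: [0.4, 0.6, -1.2]
grip_width: 44.9
grip_force: 0.0
```

Run:
```python
from h import *
st()
im,d,K,T=cam('wrist'); W=cloud(d,K,T)
m=(W[:,:,2]>99)&(W[:,:,2]<110)&(np.hypot(W[:,:,0]-428,W[:,:,1]-372)<40)
print('knob',m.sum(),cv2.minAreaRect(W[m][:,:2].astype(np.float32)))
b=(W[:,:,2]>57)&(W[:,:,2]<64)&(im.min(2)>150)&(np.hypot(W[:,:,0]-430,W[:,:,1]-372)<110)
print('box',cv2.minAreaRect(W[b][:,:2].astype(np.float32)))
i2,d,K,T=cam('scene'); W=cloud(d,K,T)
C=W-H; x=C@CX;y=C@CY;z=C[:,:,2]
m=(z>20)&(z<160)&(np.abs(y)<125)&(x>-70)&(x<25)&(i2.min(2)>90)
for k in range(4):
    A=np.stack([z[m],y[m],np.ones(m.sum())],1); s=np.linalg.lstsq(A,x[m],rcond=None)[0]; m=m&(np.abs(x-A[:1].sum()*0-(s[0]*z+s[1]*y+s[2]))<4)
print('theta',np.pi/2+np.arctan(s[0]))
for k in(1,2,3):
    c=HOLE[k][:2];m=(np.hypot(W[:,:,0]-c[0],W[:,:,1]-c[1])<14)&(W[:,:,2]>95)&(W[:,:,2]<130); print('top',k,m.sum(),np.nanmax(W[m][:,2]) if m.any() else None)
a=cv2.resize(im,(400,300)); t=cv2.resize(i2[110:260,170:370],(400,300),interpolation=cv2.INTER_CUBIC)
save('end.png',np.hstack([a,t]))
```

```text
53.17 [388.8 364.7 243.1] [[-0.975, -0.223, 0.005], [-0.223, 0.975, 0.002], [-0.005, 0.001, -1.0]] [ 0.54 -0.05  1.84 -0.    1.34 -1.25] [ 0.4  0.6 -1.2] 44.85089902412042 0.0
knob 650 ((428.3089904785156, 371.1146240234375), (44.76309585571289, 13.818212509155273), 10.851880073547363)
box ((428.4627685546875, 371.3586730957031), (129.2303466796875, 138.38121032714844), 11.153824806213379)
theta 1.2701235508820128
top 1 8 109.41589117020055
top 2 14 110.37848265095272
top 3 36 112.28978015514588
```

View pics/end.png

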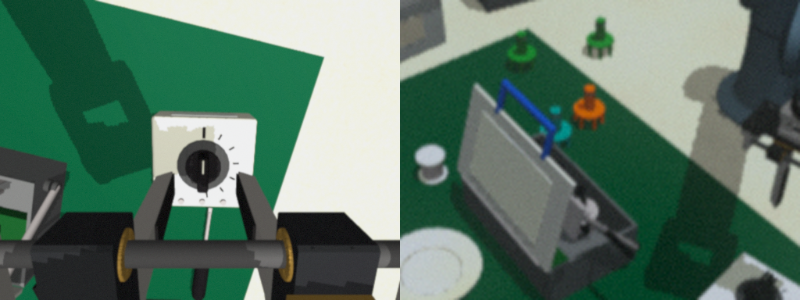

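Run:
```python
from h import *
for n in('wrist','top'):
    im,d,K,T=cam(n); W=cloud(d,K,T); C=W-H; x=C@CX;y=C@CY;z=C[:,:,2]
    # lid inner face / edge
    m=(np.abs(y)<132)&(z>15)&(z<165)&(x<0)&(x>-75)
    print(n,m.sum())
    if m.sum()>50:
        for k in range(6):
            s=np.polyfit(z[m],x[m],1); m=m&(np.abs(x-np.polyval(s,z))<(8 if k<2 else 3))
        print('lid',m.sum(),s,'theta',np.pi/2+np.arctan(s[0]))
    q=(y>145)&(y<168)&(x>-160)&(x<0)&(z>-25)&(z<150)
    for a in range(-150,0,10):
        w=q&(x>=a)&(x<a+10)
        if w.sum()>2: print(a+5,w.sum(),np.percentile(z[w],[10,50,90]).round(0),np.median(y[w]).round(0))
```

```text
wrist 0
-145 163 [-17. -11.  -5.] 156.0
-135 177 [-4.  1.  8.] 156.0
-125 184 [ 9. 14. 20.] 156.0
-115 142 [20. 25. 29.] 156.0
-95 42 [53. 57. 59.] 158.0
-85 24 [55. 58. 60.] 159.0
top 496
lid 369 [-0.32579474 13.3180374 ] theta 1.2558457804959398
-145 19 [-20. -13.  -7.] 155.0
-135 15 [-3.  2.  8.] 155.0
-125 16 [10. 13. 18.] 155.0
-115 15 [24. 26. 31.] 155.0
-105 18 [32. 38. 44.] 155.0
-95 29 [49. 53. 58.] 158.0
-85 20 [57. 64. 69.] 154.0
-75 18 [71. 78. 82.] 155.0
-65 20 [85. 90. 96.] 154.0
-55 27 [101. 107. 130.] 155.0
-45 46 [126. 129. 132.] 157.0
-35 36 [128. 141. 144.] 156.0
-25 4 [ 94.  97. 100.] 164.0
```

```bash
python3 -c "
from h import *
print(r.job_done())"
```

```text
the job is handed in; nothing more can be done
None
```

The job is handed in at about 53 s of the 210 s: the prop rod carries the lid at about 1.27 rad by my measurement (nominal about 1.31), all three probes are fully home one to a post, and the knob was then turned back to its zero stop; the result itself has not been reported back to me.

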